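Pack and wedge the case row

TASK

Take the last hard case from the leaning holder and stand it upright in the empty place of the row in the tray. Slide the carriage up against the row so that no gap is left between the cases. Only then put the wooden wedge, thin end down, behind the carriage with its sloping side against the carriage's sloping back, drive it down firmly until the whole row is locked tight, and leave it there, without disturbing the other things on the bench.

Things in the scene. Friction and masses are not known exactly. Their poses are not given: they have to be found in the camera images.
- tray: Aluminium tray fixed to the bench, floor 8 mm thick, 100 x 240 mm. Origin on its underside, on the centre line. The row runs along its y: sprung end buffer (face at y = -90.75 mm), case_end, case_mid, empty place, carriage, wedge gap, wedge wall (inner face at y = +90.75 mm). Walls rise 60 mm above the floor, 12 thick. Side lips 18 mm above the floor, inner faces at x = +-34 mm.
- carriage (a joint): Steel carriage sliding in the tray. Metres: 0 = back at the wedge wall, grows towards the row (tray -y); starts at 0 to 4 mm, 23 mm when the row is closed. Body 60 mm wide, 60 high above the tray floor; upright front face at tray y = 40.25 mm minus the joint value; 50 mm long at the bottom, 39.4 at the top as its back slopes 10 degrees. Slides with 2 N, pushes the cases with about 5 N more.
- carriage_tab (a point): Centre of the black upright tab on top of the carriage, to push or pinch: 30 mm across the tray (x), 12 mm along the tray (y), 36 mm high, so from 68 to 104 mm above the bench. It moves with the carriage; 20 mm behind the carriage's front face.
- case_end: Grey hard case, 60 mm (its x, across the tray) x 36 mm (its y, along the row) x 80 mm high, 0.18 kg; stands in the tray next to the end buffer, up to 3 mm from it. Origin: centre of its underside.
- case_mid: The same case, standing next to case_end, up to 6 mm from it. Origin: centre of its underside.
- case_last: Third case, same size. Origin: centre of its underside; x its 36 mm thickness, y its 60 mm width, z up its 80 mm height. In the holder its top leans 30 degrees towards the holder's -x (robot side). It goes between case_mid and the carriage, 60 mm width across the tray, either way round; the place is 12 to 20 mm longer than its thickness.
- holder: Grey leaning holder fixed to the bench. Origin: under the case's foot, on the bench. The case's foot rests 45 mm above the bench on a ledge, between two cheeks 14 mm high on its 60 mm sides, and its -x face leans on a 54 mm wide bed 58 mm long; it is drawn out along its own z.
- wedge: Waxed hardwood wedge, thin end down, 40 mm wide (x), 95 high, 0.09 kg. Origin: centre of its underside, 26.5 mm thick (y). The +y face is upright, the -y face slopes outward 10 degrees, so its top spans y = -30 to +13 mm. In the tray +y goes to the wedge wall. 15 to 20 N down on its top drives it home; it then stays by friction when let go. Only set in lightly, it leaves the row loose.
- stand: Wooden stand fixed to the bench, 74 x 70 mm, 30 mm high, with a 44 x 36 mm pocket, 24 mm deep, in which the wedge stands upright with its underside 6 mm above the bench. Origin: centre of its underside.
- offcut: Bystander: plain square-ended wood block 36 x 40 x 60 mm, not tapered. Origin: centre of its underside.
- spray_can: Bystander: can 54 mm in diameter, 140 mm high. Origin: centre of its underside.
- screwdriver: Bystander: screwdriver lying on the bench beyond the tray.
- wedge_seat (a point): On the tray floor (8 mm above the bench), tray x = 0, y = 77.5 mm: below where the wedge's origin goes, axes agreeing with the tray's. With the row closed the gap here is 23.5 mm at the floor and 34 at the top; the wedge enters with 7 mm to spare, first jams about 17 mm above this point, and driven home stands about 4 to 13 mm above it.
- wedge_top (a point): Middle of the wedge's top face, 95 mm above its underside and 8 mm towards its sloping side from the origin (wedge y = -8 mm): where to press.
- buffer (a joint): Steel plate on rubber at the row's end (tray -y), which gives as the row is squeezed: 0 = relaxed, grows by 1 mm for every 12 N, at most 4 mm. A tightly locked row keeps it squeezed by 1 to 2 mm.
Not all that is in view belongs to the job. Leave any red or yellow look-alike of the wedge alone.

How it is judged:
By the outcome, as a careful person would: the job done as asked, in the order asked, and still so for the second after the job is handed in, with the robot touching nothing.
It also fails if it takes over 72 s, if anything falls off the work surface, if the arm or the gripper's body presses on something with over 40 N, if the wrist force passes 120 N, or if a joint passes its speed limit or range.

ROBOT

A 6-joint arm with a two-finger parallel gripper is mounted at the origin on the work surface. World frame = base frame: x ahead of the robot, y to its left, z up, the work surface at z = 0. Lengths are in m, angles in rad, forces in N, time in s.
With the tool pointing down it reaches from about 0.25 to 0.775 m from the base axis. Payload 4 kg.
Tool frame: the origin (TCP) lies midway between the tips of the shut fingers; the grasp point (between the pads) lies grip_point_offset behind it (grip_point_offset is the distance from the TCP to the grasp point, in m); z points along the fingers, y is the line along which they close (so a half turn about z gives the same grasp; the last joint's range is limited). The gripper opens to 94 mm and grips with 3 to 60 N. Pads are 16 mm wide; open, the fingers measure 119 mm over their backs; the gripper's body (75 mm by 177 mm) begins 78 mm behind the grasp point.
Start: joints at [1.086, 0.087, 1.371, -0, 1.684, -0.103], TCP at [0.205, 0.51, 0.206] pointing down, gripper open.
Joint ranges: [-3.1, 3.1], [-0.76, 2.03], [0.27, 2.55], [-1.08, 4.22], [0.17, 2.65], [-2.57, 2.57]. Speed limits (rad/s): [2.79, 2.79, 3.14, 3.14, 3.14, 3.14].

INTERFACE

Orientations are given as [roll, pitch, yaw] about the fixed x, y, z axes, in that order (R = Rz(yaw) Ry(pitch) Rx(roll)).
In Python, from bench import * gives the robot as it stands. The module is installed in compiled form; this text tells all that it offers.
- The arm moves only by the tool apply_moves, never from a script. Its argument "commands" is a list of rows, each a list of 7 numbers: the turn, a rotation vector about the world's x, y, z in rad, then the shift along the world's x, y, z in m, then the opening in per cent of the stroke, from 0 (shut) to 100 (fully open). In form: [[ax, ay, az, x, y, z, jaw], ...]. A call has exactly 5 rows; each row is the pose to reach, as a shift and turn from the pose commanded when the call began; what a row does not reach only later rows make up. A row lasts 1/10 s, in which the tool goes at most 50 mm and 8.59 degrees, less where a joint would pass 70% of its speed; a pose out of reach is approached as far as the arm can. A call with a gripper value outside its range is refused whole. The fingers move at their own pace and stop on an object; the grip force is fixed at half the most. Time passes only in rows, so rows that repeat a pose let the fingers close, or fill a call up. It gives the time, the measured TCP pose, the force, the opening and the grip force at its end, in the units of the state.
- get_obs(): the state, without advancing time (a new reading comes with each control period).
- snapshot(name): name is "side" or "top"; returns a dict with "pixels" (480x640x3 uint8, red, green, blue), "vertical_fov" (degrees; the focal length in pixels is half the picture's height over the tangent of half this angle, whatever the lens; pixels are square), "cx", "cy" (the principal point, pixels), "rvec" (rotation vector, rad) and "tvec" (3), from world to camera coordinates, as OpenCV has them. Camera axes: x right, y down, z forward; pixel columns grow to the right and rows downward; lengths in m; the calibration is good to about 2 mm. A picture is of the moment at which its call begins. There is no depth.
- close_job(): hands the job in; it is judged then, once.
Trained networks look in the newest picture that a camera, given by its name, has taken for a name from the list of things; names that differ only in an ending like _2 or _b are one class to them, and where a whole thing is asked for, a point or a joint stands for the part that bears it (a point fixed in the world has none). Each returns a list of dicts, best first, with "score" (0 to 1); they miss things now and then, are a little off and sometimes report something else, mostly with a low value. They report only what shows in the picture. A call takes as long as a camera call. They do not tell look-alikes from the thing itself.
- masks_of(camera, query): "mask" (480x640 bool, what is visible of it) and "extent" ([left, top, right, bottom] in pixels, round what is visible of it).
- place_of(camera, query): "pixel" ([column, row] in pixels: a listed point, or the origin of a listed thing).
The state is a dict: "time": time; "joint_positions": joint angles; "qvel": joint speeds; "joint_torque": joint torques, N m; "tool_pos": TCP position; "ee_rot": TCP orientation; "wrist_force": force on the tool from outside, world axes, zero at the start; "wrist_torque": the same for the moment, N m; "width": finger opening in m; "finger_force": force on a finger pad.
Only numpy, scipy, OpenCV 4.12 (cv2) and the standard library are available. Lean on these libraries where they do the work, as an engineer would, in place of code of your own. Each camera call takes 0.05 s, during which the arm holds its last target. There are 200 camera calls.

## Working session

There is one attempt and no reset: what is moved stays moved. The work goes in short steps, Python scripts to look and compute and a tool call to move; the robot and the scene stay as the last step left them, time stands still between calls to the robot, and variables do not carry over. Pictures are saved under pics/ and viewed, at most 10 in all, crops included, and the job is handed in when it is done.

Besides the shell and the picture viewer there is one more tool, called as name(argument=value, ...), one argument or row to a line, values as JSON. apply_moves: Moves the arm, as the interface text tells. Its arguments: {"type":"object","properties":{"commands":{"type":"array"}},"required":["commands"]}

```bash
mkdir -p pics; cat > h.py <<'E'
from bench import *
import numpy as np, cv2
def cam(s):
    f=240/np.tan(np.radians(s["vertical_fov"])/2)
    K=np.array([[f,0,s["cx"]],[0,f,s["cy"]],[0,0,1]]);R=cv2.Rodrigues(np.array(s["rvec"],float))[0]
    return K,R,np.array(s["tvec"],float).ravel()
def onz(c,px,z):
    K,R,t=c;d=R.T@np.linalg.inv(K)@np.array([px[0],px[1],1.]);o=-R.T@t
    return o+d*(z-o[2])/d[2]
def proj(c,P):
    K,R,t=c;q=(np.atleast_2d(P)@R.T+t)@K.T;return q[:,:2]/q[:,2:]
def tri(c1,p1,c2,p2):
    M=[K@np.c_[R,t] for K,R,t in(c1,c2)]
    X=cv2.triangulatePoints(M[0],M[1],np.array(p1,float),np.array(p2,float)).ravel();return X[:3]/X[3]
def save(s,n,box=None,k=1):
    im=s["pixels"][:,:,::-1]
    if box: im=im[box[1]:box[3],box[0]:box[2]]
    cv2.imwrite("pics/"+n,cv2.resize(im,None,fx=k,fy=k,interpolation=cv2.INTER_CUBIC))
E
python3 - <<'E'
from h import *
S={n:snapshot(n) for n in("side","top")}
C={n:cam(S[n]) for n in S}
for n in S: save(S[n],n+"0.png"); print(n,S[n]["vertical_fov"],-C[n][1].T@C[n][2])
for q in "tray carriage carriage_tab case_end case_mid case_last holder wedge stand offcut spray_can wedge_seat wedge_top".split():
    for n in S:
        print(q,n,[(round(r["score"],2),np.round(r["pixel"]).tolist()) for r in place_of(n,q)][:3])
print(get_obs())
E
```

```text
side 51.609388282589066 [ 0.2366709  -0.71026329  0.53830586]
top 52.62081530033668 [0.49818919 0.00919622 1.18803839]
tray side [(0.55, [262.0, 297.0]), (0.43, [486.0, 374.0])]
tray top [(0.74, [307.0, 298.0])]Traceback (most recent call last):
  File "<stdin>", line 7, in <module>
ValueError: it knows: carriage_tab, case_end, case_last, case_mid, holder, offcut, screwdriver, spray_can, stand, tray, wedge, wedge_seat, wedge_top
```

```bash
python3 - <<'E'
from h import *
S={n:snapshot(n) for n in("side","top")}
C={n:cam(S[n]) for n in S}
for q in "tray carriage_tab case_end case_mid case_last holder wedge stand offcut spray_can wedge_seat wedge_top".split():
    for n in S:
        print(q,n,[(round(r["score"],2),np.round(r["pixel"],1).tolist()) for r in place_of(n,q)][:3])
print(get_obs())
E
```

```text
tray side [(0.94, [262.6, 295.3]), (0.3, [250.3, 271.4])]
tray top [(0.74, [309.4, 299.2])]
carriage_tab side [(0.69, [246.8, 241.0])]
carriage_tab top [(0.82, [284.9, 296.3])]
case_end side []
case_end top [(0.71, [334.6, 303.1])]
case_mid side []
case_mid top [(0.76, [323.1, 301.1])]
case_last side [(0.76, [226.0, 219.9])]
case_last top [(0.72, [309.9, 299.3]), (0.68, [193.5, 292.4])]
holder side [(0.91, [228.7, 234.6])]
holder top [(0.65, [194.7, 290.4])]
wedge side [(0.83, [335.5, 351.9]), (0.64, [300.1, 411.3]), (0.59, [424.3, 357.1])]
wedge top [(0.92, [398.5, 281.7]), (0.78, [430.2, 323.0]), (0.77, [424.5, 232.7])]
stand side [(0.67, [372.8, 390.5]), (0.5, [302.3, 216.1])]
stand top [(0.59, [437.6, 276.8]), (0.45, [322.9, 300.5])]
offcut side [(0.64, [489.6, 370.7]), (0.37, [371.8, 385.2])]
offcut top [(0.81, [451.9, 205.5])]
spray_can side [(0.6, [304.1, 218.0])]
spray_can top [(0.82, [204.6, 215.4])]
wedge_seat side [(0.77, [249.8, 269.0])]
wedge_seat top [(0.7, [276.9, 296.5])]
wedge_top side [(0.86, [379.6, 340.4]), (0.83, [300.5, 366.0]), (0.61, [329.1, 305.7])]
wedge_top top [(0.8, [443.5, 325.8]), (0.7, [452.1, 273.0]), (0.65, [404.6, 281.3])]
{'time': 1.5, 'joint_positions': array([ 1.08590446e+00,  8.72238657e-02,  1.37069282e+00,  3.74784795e-06,
        1.68358501e+00, -1.03108654e-01]), 'qvel': array([-0.00232264, -0.00066585, -0.00069238, -0.00083958, -0.00012532,
        0.00101899]), 'joint_torque': array([-6.97291016e-04, -3.40031540e+01, -3.02592015e+01,  7.16896146e-02,
        2.38337478e-02,  2.61724125e-06]), 'tool_pos': array([0.20493729, 0.51042275, 0.20549647]), 'ee_rot': array([3.14150179e+00, 5.65794306e-06, 2.75980986e+00]), 'wrist_force': array([ 0.33285125, -0.07026204,  0.12546185]), 'wrist_torque': array([ 0.02809243,  0.04966144, -0.04599226]), 'finger_force': 0.0, 'width': 0.09410844153787776}
```

View pics/side0.png

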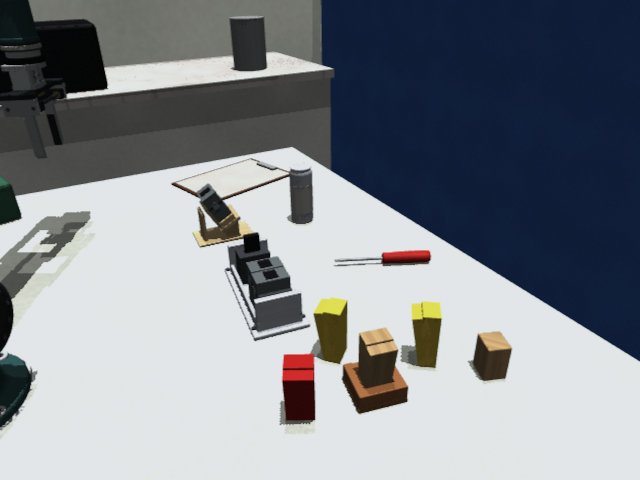

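View pics/top0.png

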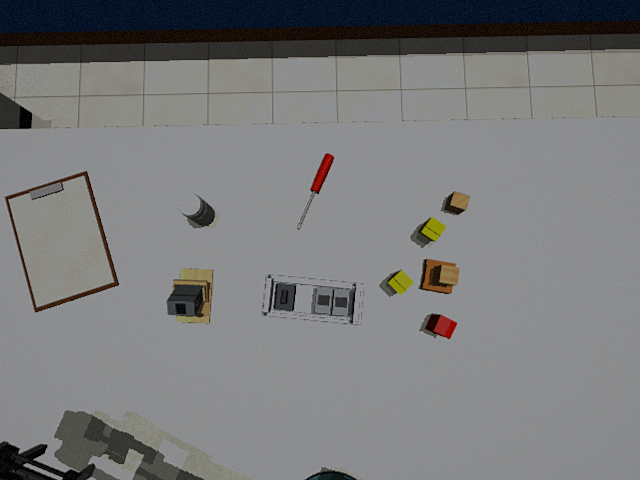

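The side view shows the holder with its case at (218,215), the tray at (262,290) and the carriage tab at (251,242).

Things that could be taken for the wedge, with side / top pixels:
- **Brown wooden piece in the stand:** (377,358) / (445,275)
- **Yellow:** (331,330) / (400,282)
- **Yellow:** (426,335) / (432,230)
- **Red:** (299,388) / (443,326)
- **Plain offcut:** (490,357) / (458,203)

By the description, the wedge is the wooden one in the stand. I'll check that in a close crop.

```bash
python3 - <<'E'
from h import *
S={n:snapshot(n) for n in("side","top")}
a=cv2.resize(S["top"]["pixels"][255:335,160:370,::-1],(798,304),interpolation=cv2.INTER_CUBIC)
b=cv2.resize(S["side"]["pixels"][170:340,185:315,::-1],(225,294),interpolation=cv2.INTER_CUBIC)
c=cv2.resize(S["side"]["pixels"][295:415,280:450,::-1],(410,290),interpolation=cv2.INTER_CUBIC)
d=cv2.resize(S["top"]["pixels"][250:305,420:470,::-1],(160,176),interpolation=cv2.INTER_CUBIC)
m=np.zeros((600,800,3),np.uint8);m[:304,:798]=a;m[304:598,:225]=b;m[304:594,226:636]=c;m[304:480,638:798]=d
cv2.imwrite("pics/m1.png",m)
mk={}
for q in "tray carriage_tab case_end case_mid case_last holder wedge stand".split():
    for n in S:
        r=masks_of(n,q)
        for i,x in enumerate(r[:3]):
            mk[f"{q}_{n}_{i}"]=x["mask"]
            print(q,n,i,round(x["score"],2),np.round(x["extent"],1).tolist(),int(x["mask"].sum()))
np.savez_compressed("mk.npz",**mk)
import pickle;pickle.dump(S,open("S0.pkl","wb"))
E
```

```text
tray side 0 0.96 [222.8, 231.9, 311.0, 338.9] 4044
tray side 1 0.48 [192.5, 202.7, 249.3, 246.1] 1362
tray top 0 0.9 [260.2, 275.1, 364.4, 325.1] 3321
tray top 1 0.65 [314.6, 287.3, 329.9, 312.1] 393
carriage_tab side 0 0.83 [235.0, 231.1, 269.5, 282.9] 890
carriage_tab side 1 0.69 [193.1, 203.4, 252.3, 242.8] 1227
case_end side 0 0.96 [250.3, 268.1, 289.1, 300.5] 866
case_end top 0 0.81 [327.9, 289.3, 351.8, 315.4] 447
case_mid side 0 0.86 [242.5, 257.5, 282.3, 302.9] 491
case_mid side 1 0.51 [290.9, 163.7, 315.1, 224.0] 1348
case_mid top 0 0.72 [177.3, 192.8, 216.5, 229.5] 843
case_mid top 1 0.55 [315.2, 286.4, 331.4, 310.8] 422
case_last side 0 0.75 [195.1, 183.1, 230.5, 219.6] 634
case_last top 0 0.79 [169.1, 281.9, 206.7, 316.9] 917
holder side 0 0.59 [193.0, 204.7, 249.7, 244.9] 1263
holder top 0 0.92 [173.9, 268.7, 215.1, 324.6] 1184
holder top 1 0.35 [331.5, 288.2, 352.1, 315.9] 460
holder top 2 0.32 [440.6, 189.7, 471.3, 214.7] 412
wedge side 0 0.95 [354.3, 327.9, 396.7, 388.0] 1944
wedge side 1 0.84 [409.8, 301.6, 441.4, 370.0] 1628
wedge side 2 0.78 [313.2, 295.7, 346.4, 362.1] 1735
wedge top 0 0.85 [433.9, 265.7, 459.3, 286.0] 482
wedge top 1 0.72 [388.0, 272.8, 413.4, 293.4] 403
wedge top 2 0.67 [423.4, 312.5, 460.4, 339.3] 526
stand side 0 0.6 [344.2, 364.9, 407.4, 415.5] 1784
stand side 1 0.29 [192.8, 203.5, 250.7, 248.1] 1238
stand top 0 0.78 [419.9, 259.5, 456.4, 290.5] 547
```

View pics/m1.png

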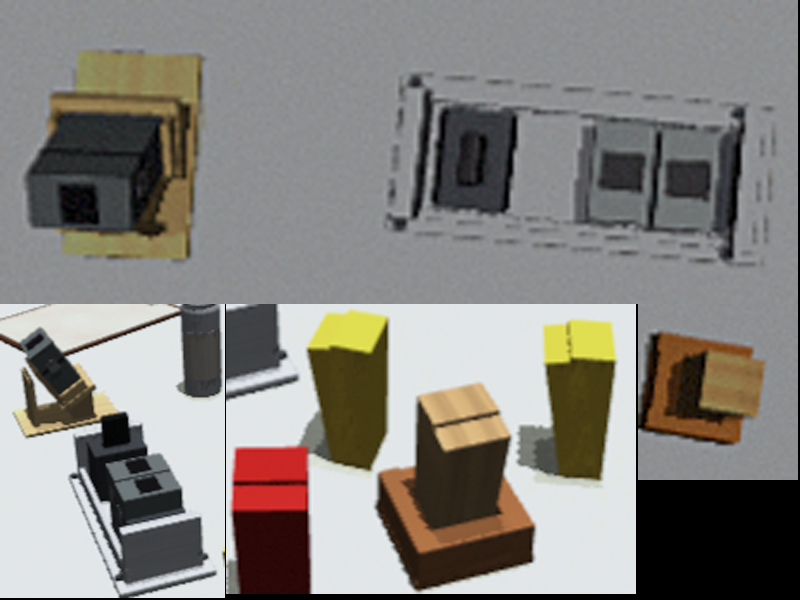

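The crop confirms the wooden tapered piece in the brown stand as the wedge. The case leans towards the robot, and the empty place in the tray lies between the carriage and case_mid. Next I'll fit poses to the silhouettes.

```bash
cat > fit.py <<'E'
from h import *
from scipy.optimize import minimize
from scipy.spatial.transform import Rotation as Ro
SS=4
def box(x0,x1,y0,y1,z0,z1): return np.array([[x,y,z] for x in(x0,x1) for y in(y0,y1) for z in(z0,z1)],float)/1000
WEDGE=np.array([[x,y,z] for x in(-20,20) for y,z in((-13.25,0),(13.25,0),(-30,95),(13.25,95))])/1000
def wedge_from(z): 
    return np.array([[x,y,zz] for x in(-20,20) for y,zz in((-13.25-z*.1763,z),(13.25,z),(-30,95),(13.25,95))])/1000
def render(c,parts,T):
    m=np.zeros((480*SS,640*SS),np.uint8)
    for P in parts:
        q=proj(c,T(P));q=(q+.5)*SS-.5
        h=cv2.convexHull(np.round(q*16).astype(np.int32).reshape(-1,1,2))
        cv2.fillConvexPoly(m,h,255,shift=4)
    return cv2.resize(m,(640,480),interpolation=cv2.INTER_AREA)/255.
def pose(v,z=0,tilt=None):
    R=Ro.from_euler("z",v[2])
    if tilt: R=R*Ro.from_euler("y",tilt)
    return lambda P:R.apply(P)+[v[0],v[1],z]
def fit(v0,parts,views,C,z=0,tilt=None):
    # views: {cam:(mask,ignore)}
    def cost(v):
        e=0
        for n,(m,ig) in views.items():
            r=render(C[n],parts,pose(v,z,tilt));d=np.abs(r-m)
            if ig is not None:d=d[~ig]
            e+=d.sum()/m.sum()
        return e
    best=None
    sx=np.array([[0,0,0],[.01,0,0],[0,.01,0],[0,0,.1]])+np.array(v0)
    r=minimize(cost,v0,method="Nelder-Mead",options=dict(initial_simplex=sx,xatol=1e-4,fatol=1e-4,maxiter=200))
    return r.x,r.fun
E
cat > run1.py <<'E'
from fit import *
import pickle
S=pickle.load(open("S0.pkl","rb"));mk=np.load("mk.npz");C={n:cam(S[n]) for n in S}
M=lambda q,n,i=0:mk[f"{q}_{n}_{i}"]
dil=lambda m,k=5:cv2.dilate(m.astype(np.uint8),np.ones((k,k)))>0
p=np.round
def both(name,v0s,parts,V,**k):
    for names in (list(V),["top"],["side"]):
        rs=sorted([fit(v0,parts,{n:V[n] for n in names},C,**k) for v0 in v0s],key=lambda r:r[1])
        print(name,names,[(p(v*[1000,1000,57.3],1).tolist(),round(f,3)) for v,f in rs[:2]])
        if len(names)==2 and len(V)==2: b=rs[0][0]
    return b
st=onz(C["top"],(438,275),.03)
both("stand",[(st[0],st[1],a) for a in(-.1,)],[box(-37,37,-35,35,0,30)],
 {"top":(M("stand","top"),dil(M("wedge","top"))),"side":(M("stand","side"),dil(M("wedge","side")))})
both("wedge",[(st[0],st[1],a-.1) for a in(0,np.pi/2,np.pi,-np.pi/2)],[wedge_from(24)],
 {"top":(M("wedge","top"),None),"side":(M("wedge","side"),dil(M("stand","side"))&~M("wedge","side"))},z=.006)
t=onz(C["top"],(311,300),.008)
occ={"top":dil(M("carriage_tab","side")*0)|False,"side":dil(M("carriage_tab","side")|M("case_end","side")|M("case_mid","side"))}
hull=lambda m:cv2.fillConvexPoly(np.zeros((480,640),np.uint8),cv2.convexHull(np.argwhere(m)[:,::-1].astype(np.int32).reshape(-1,1,2)),1)>0
for w in(34,44,50):
    both(f"tray{w}",[(t[0],t[1],-.08+a) for a in(0,)],[box(-50,50,-120,120,0,8),box(-w,w,90.75,102.75,8,68),box(-w,w,-107,-95,8,68)],
     {"top":(hull(M("tray","top")),None),"side":(M("tray","side"),occ["side"])})
h=onz(C["top"],(194,291),0)
both("case",[(h[0],h[1],a) for a in(0.,-.1)],[box(-18,18,-30,30,0,80)],
 {"top":(M("case_last","top"),None),"side":(M("case_last","side"),dil(M("holder","side"))&~M("case_last","side"))},z=.045,tilt=-np.pi/6)
def T(q,a,b): 
    X=tri(C["side"],a,C["top"],b);print(q,p(X*1000,1))
T("tab",(246.8,241),(284.9,296.3));T("tray",(262.6,295.3),(309.4,299.2));T("holder",(228.7,234.6),(194.7,290.4));T("case_last",(226,219.9),(193.5,292.4));T("seat",(249.8,269),(276.9,296.5))
T("wedgetop",(379.6,340.4),(452.1,273.0));T("stand",(372.8,390.5),(437.6,276.8))
print("end/mid top@.088",p(onz(C["top"],(334.6,303.1),.008)*1000),p(onz(C["top"],(323.1,301.1),.008)*1000))
E
python3 run1.py
```

```text
stand ['top', 'side'] [([552.7, -268.0, -12.3], np.float64(0.204))]
stand ['top'] [([554.2, -267.3, -12.1], np.float64(0.104))]
stand ['side'] [([551.3, -269.5, -11.6], np.float64(0.049))]
wedge ['top', 'side'] [([554.2, -264.8, -9.3], np.float64(0.239)), ([545.6, -272.1, 84.8], np.float64(0.252))]
wedge ['top'] [([555.0, -264.3, -10.6], np.float64(0.07)), ([560.2, -272.6, -92.3], np.float64(0.114))]
wedge ['side'] [([545.3, -285.3, 167.4], np.float64(0.031)), ([549.1, -271.5, -14.3], np.float64(0.037))]
tray34 ['top', 'side'] [([502.7, 34.5, -6.3], np.float64(0.113))]
tray34 ['top'] [([504.3, 34.7, -6.4], np.float64(0.056))]
tray34 ['side'] [([502.3, 33.9, -6.3], np.float64(0.053))]
tray44 ['top', 'side'] [([502.6, 34.4, -6.9], np.float64(0.112))]
tray44 ['top'] [([504.3, 34.7, -6.4], np.float64(0.056))]
tray44 ['side'] [([502.0, 34.2, -7.2], np.float64(0.048))]
tray50 ['top', 'side'] [([502.6, 34.4, -6.9], np.float64(0.163))]
tray50 ['top'] [([504.1, 34.5, -6.2], np.float64(0.055))]
tray50 ['side'] [([501.7, 33.9, -7.5], np.float64(0.101))]
case ['top', 'side'] [([527.1, 321.2, -2.8], np.float64(0.181)), ([527.3, 322.6, -1.9], np.float64(0.183))]
case ['top'] [([529.7, 323.5, 0.1], np.float64(0.098)), ([529.5, 323.4, 0.6], np.float64(0.098))]
case ['side'] [([526.3, 316.1, -3.6], np.float64(0.031)), ([526.0, 315.6, -3.5], np.float64(0.031))]
tab [506.2  96.6  88.5]
tray [504.   42.4  -4.9]
holder [531.4 323.7  -7.8]
case_last [526.1 314.7  36.4]
seat [510.7 120.7  10.7]
wedgetop [ 553.3 -280.1   99.1]
stand [ 5.510e+02 -2.713e+02 -1.000e-01]
end/mid top@.088 [493. -19.   8.] [498.   9.   8.]
```

```bash
cat > plan.py <<'E'
from fit import *
G=grip_point_offset
def goal(gp,yaw,tilt=0.):
    """grasp point gp (m), yaw deg of closing line from world y, tilt deg about closing line (case-frame y)"""
    R=Ro.from_euler("z",yaw,degrees=True)*Ro.from_euler("y",tilt,degrees=True)*Ro.from_euler("x",180,degrees=True)
    return R,np.array(gp)+R.apply([0,0,G])
def delta(gp,yaw,tilt=0.):
    o=get_obs();R0=Ro.from_euler("xyz",o["ee_rot"]);R,p=goal(gp,yaw,tilt)
    best=min(((R*Ro.from_euler("z",k))*R0.inv() for k in(0,np.pi)),key=lambda r:r.magnitude())
    print("turn",np.round(best.as_rotvec(),4).tolist(),"shift",np.round(p-o["tool_pos"],4).tolist(),"tcp",np.round(p,4).tolist())
def st():
    o=get_obs();R=Ro.from_euler("xyz",o["ee_rot"]);print("t",round(o["time"],2),"tcp",np.round(o["tool_pos"]*1000,1),"rot",np.round(np.degrees(o["ee_rot"]),1),"F",np.round(o["wrist_force"],1),"w",round(o["width"]*1000,1),"ff",round(o["finger_force"],1),"gp",np.round((np.array(o["tool_pos"])-R.apply([0,0,G]))*1000,1))
E
python3 - <<'E'
from plan import *
import pickle
S=pickle.load(open("S0.pkl","rb"));C={n:cam(S[n]) for n in S};c=C["top"]
print("G",G)
def yaw(a,b,z):
    A,B=[onz(c,(160+u/3.8,255+v/3.8),z) for u,v in(a,b)];d=A-B;print(np.round(A*1000,1),np.round(B*1000,1),np.degrees(np.arctan2(-d[0],d[1])) if abs(d[1])>abs(d[0]) else np.degrees(np.arctan2(d[1],d[0])))
yaw((202,57),(188,258),.004)
yaw((405,75),(774,108),.008); yaw((388,225),(765,262),.008)
th=np.radians(-6.7);t0=np.array([.5028,.0344])
loc=lambda u,v,z:np.round(((onz(c,(160+u/3.8,255+v/3.8),z)[:2]-t0)@np.array([[np.cos(th),-np.sin(th)],[np.sin(th),np.cos(th)]]))*1000,1)
for n,u,v,z in(("mid front top",598,172,.088),("mid/end",655,178,.088),("end back",716,185,.088),("car front top",514,160,.068),("wall inner",431,155,.068),("wall inner -",728,180,.068),("tab",471,159,.104)): print(n,loc(u,v,z))
# case grasp: 62 mm up its own z
y=-3.2; o=np.array([.5275,.3205,.045]); Rc=Ro.from_euler("z",y,degrees=True)*Ro.from_euler("y",-30,degrees=True)
for s in(.16,.060): delta(o+Rc.apply([0,0,s]),y,-30)
st()
E
```

```text
G 0.0188
[579.1 276.2   4. ] [451.5 284.3   4. ] -3.640087377803618
[564.8 145.3   8. ] [539.2 -90.1   8. ] -6.217281772913112
[469.9 156.7   8. ] [442.2 -81.6   8. ] -6.646856528904213
mid front top [ -0.8 -12.5]
mid/end [ -1.  -46.5]
end back [ -1.6 -82.8]
car front top [ 1.5 38.9]
wall inner [-0.4 89.1]
wall inner - [  2.1 -90.8]
tab [-0.5 61.9]
turn [-0.1142, -0.5133, 0.3184] shift [0.2521, -0.186, -0.0382] tcp [0.457, 0.3244, 0.1673]
turn [-0.1142, -0.5133, 0.3184] shift [0.302, -0.1888, -0.1248] tcp [0.5069, 0.3216, 0.0807]
t 2.4 tcp [204.9 510.4 205.5] rot [180.   -0.  158.1] F [-0.1 -0.3  0. ] w 93.7 ff 0.0 gp [204.9 510.4 224.3]
```

apply_moves(
  commands=[
    [-0.114,-0.513,0.318,0.252,-0.186,-0.038,100],
    [-0.114,-0.513,0.318,0.252,-0.186,-0.038,100],
    [-0.114,-0.513,0.318,0.252,-0.186,-0.038,100],
    [-0.114,-0.513,0.318,0.252,-0.186,-0.038,100],
    [-0.114,-0.513,0.318,0.252,-0.186,-0.038,100],
  ],
)

```text
time: 2.9
tool_pos: [0.4024, 0.3616, 0.1724]
ee_rot: [-3.137, 0.522, 3.094]
wrist_force: [-1.1, 0.7, 0.0]
width: 0.0939
finger_force: 0.0
```

apply_moves(
  commands=[
    [0,0,0,0,0,0,100],
    [0,0,0,0,0,0,100],
    [0,0,0,0,0,0,100],
    [0,0,0,0,0,0,100],
    [0,0,0,0,0,0,100],
  ],
)

```text
time: 3.4
tool_pos: [0.4041, 0.3643, 0.1759]
ee_rot: [3.14, 0.523, 3.087]
wrist_force: [-0.1, 0.8, 1.1]
width: 0.094
finger_force: 0.0
```

```bash
python3 - <<'E'
from plan import *
st()
y=-3.2; o=np.array([.5275,.3205,.045]); Rc=Ro.from_euler("z",y,degrees=True)*Ro.from_euler("y",-30,degrees=True)
for s in(.13,.060): delta(o+Rc.apply([0,0,s]),y,-30)
E
```

```text
t 3.4 tcp [404.1 364.3 175.9] rot [179.9  30.  176.9] F [-0.1  0.8  1.1] w 94.0 ff 0.0 gp [394.7 364.8 192.1]
turn [-0.001, -0.0001, -0.0015] shift [0.0679, -0.0407, -0.0346] tcp [0.472, 0.3236, 0.1413]
turn [-0.001, -0.0001, -0.0015] shift [0.1028, -0.0427, -0.0952] tcp [0.5069, 0.3216, 0.0807]
```

apply_moves(
  commands=[
    [0,0,0,0.025,-0.04,0,100],
    [0,0,0,0.05,-0.041,-0.01,100],
    [0,0,0,0.068,-0.041,-0.035,100],
    [0,0,0,0.068,-0.041,-0.035,100],
    [0,0,0,0.068,-0.041,-0.035,100],
  ],
)

```text
time: 3.9
tool_pos: [0.4721, 0.3222, 0.1398]
ee_rot: [-3.141, 0.522, 3.086]
wrist_force: [-1.1, 0.4, -0.3]
width: 0.0939
finger_force: 0.0
```

```bash
python3 - <<'E'
from plan import *
a=snapshot("side");b=snapshot("top");st()
m=np.zeros((400,800,3),np.uint8)
m[:,:400]=cv2.resize(a["pixels"][160:260,170:270,::-1],(400,400),interpolation=cv2.INTER_CUBIC)
m[:,400:]=cv2.resize(b["pixels"][240:340,150:250,::-1],(400,400),interpolation=cv2.INTER_CUBIC)
cv2.imwrite("pics/m2.png",m)
E
```

```text
t 4.0 tcp [472.3 323.  141.6] rot [179.9  30.  176.8] F [ 0.8  0.  -0.2] w 94.1 ff 0.0 gp [462.9 323.5 157.8]
```

View pics/m2.png

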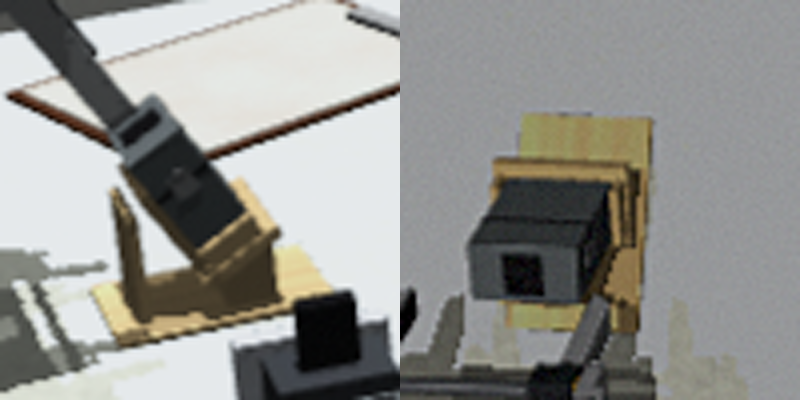

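```bash
python3 - <<'E'
from plan import *
b=snapshot("top");c=cam(b);o=get_obs();R=Ro.from_euler("xyz",o["ee_rot"])
for d in(-.0595,-.047,0,.047,.0595): print(d,np.round((proj(c,np.array(o["tool_pos"])+R.apply([0,d,0]))[0]-[150,240])*4+[400,0]))
for f in((.5275,.3205,-3.2),(.5275,.3225,-3.6),(.5295,.3235,0)):
    P=pose((f[0],f[1],np.radians(f[2])),.045,-np.pi/6)(np.array([[-.018,.03,.08],[-.018,-.03,.08],[.018,.03,.08],[.018,-.03,.08],[.018,-.03,.0],[.018,.03,.0]]));print(np.round((proj(c,P)-[150,240])*4+[400,0]).tolist())
E
```

```text
-0.0595 [617. 309.]
-0.047 [593. 308.]
0 [506. 305.]
0.047 [418. 302.]
0.0595 [394. 301.]
[[470.0, 302.0], [579.0, 306.0], [464.0, 245.0], [574.0, 249.0], [610.0, 180.0], [507.0, 176.0]]
[[466.0, 301.0], [574.0, 306.0], [460.0, 245.0], [570.0, 249.0], [607.0, 180.0], [504.0, 176.0]]
[[470.0, 301.0], [579.0, 299.0], [461.0, 244.0], [571.0, 242.0], [603.0, 173.0], [500.0, 175.0]]
```

```bash
python3 - <<'E'
from plan import *
y=-3.2; o=np.array([.5285,.319,.045]); Rc=Ro.from_euler("z",y,degrees=True)*Ro.from_euler("y",-30,degrees=True)
for s in(.12,.10,.060): delta(o+Rc.apply([0,0,s]),y,-30)
E
```

```text
turn [-0.0016, 0.0012, -0.001] shift [0.0056, -0.0013, -0.0092] tcp [0.478, 0.3218, 0.1326]
turn [-0.0016, 0.0012, -0.001] shift [0.0155, -0.0018, -0.0265] tcp [0.488, 0.3213, 0.1153]
turn [-0.0016, 0.0012, -0.001] shift [0.0355, -0.0029, -0.0611] tcp [0.5079, 0.3201, 0.0807]
```

apply_moves(
  commands=[
    [0,0,0,0.0056,-0.0013,-0.0092,100],
    [0,0,0,0.0155,-0.0018,-0.0265,100],
    [0,0,0,0.0255,-0.0023,-0.0438,100],
    [0,0,0,0.0355,-0.0029,-0.0611,100],
    [0,0,0,0.0355,-0.0029,-0.0611,100],
  ],
)

```text
time: 4.55
tool_pos: [0.5071, 0.3178, 0.0759]
ee_rot: [-3.138, 0.519, 3.087]
wrist_force: [-0.1, -0.9, -0.5]
width: 0.094
finger_force: 0.0
```

apply_moves(
  commands=[
    [0,0,0,0,0,0,60],
    [0,0,0,0,0,0,40],
    [0,0,0,0,0,0,30],
    [0,0,0,0,0,0,30],
    [0,0,0,0,0,0,30],
  ],
)

```text
time: 5.05
tool_pos: [0.5082, 0.3196, 0.0802]
ee_rot: [3.14, 0.524, 3.085]
wrist_force: [-1.4, 0.4, 1.4]
width: 0.0599
finger_force: 30.0
```

apply_moves(
  commands=[
    [0,0,0,-0.005,0.0003,0.0087,30],
    [0,0,0,-0.015,0.0008,0.026,30],
    [0,0,0,-0.03,0.0017,0.052,30],
    [0,0,0,-0.045,0.0025,0.078,30],
    [0,0,0,-0.06,0.0034,0.104,30],
  ],
)

```text
time: 5.55
tool_pos: [0.4468, 0.322, 0.1836]
ee_rot: [-3.141, 0.521, 3.085]
wrist_force: [-0.2, 0.4, -1.8]
width: 0.0598
finger_force: 30.0
```

```bash
python3 - <<'E'
from plan import *
st()
t0=np.array([.5028,.0344]);th=np.radians(-6.7)
W=lambda x,y,z:np.array([*(t0+[np.cos(th)*x-np.sin(th)*y,np.sin(th)*x+np.cos(th)*y]),z])
print(W(0,13.2e-3,0))
for z in (.2,.15,.071): delta(W(0,.0132,z),-6.7,0)
E
```

```text
t 5.55 tcp [446.8 322.  183.6] rot [-180.    29.9  176.8] F [-0.2  0.4 -1.8] w 59.8 ff 30.0 gp [437.4 322.6 199.9]
[0.50434005 0.04750985 0.        ]
turn [0.0457, 0.5194, -0.059] shift [0.0576, -0.2745, -0.0024] tcp [0.5043, 0.0475, 0.1812]
turn [0.0457, 0.5194, -0.059] shift [0.0576, -0.2745, -0.0524] tcp [0.5043, 0.0475, 0.1312]
turn [0.0457, 0.5194, -0.059] shift [0.0576, -0.2745, -0.1314] tcp [0.5043, 0.0475, 0.0522]
```

apply_moves(
  commands=[
    [0.0457,0.5194,-0.059,0.0576,-0.2745,0.005,30],
    [0.0457,0.5194,-0.059,0.0576,-0.2745,0.005,30],
    [0.0457,0.5194,-0.059,0.0576,-0.2745,0.005,30],
    [0.0457,0.5194,-0.059,0.0576,-0.2745,0.005,30],
    [0.0457,0.5194,-0.059,0.0576,-0.2745,0.005,30],
  ],
)

```text
time: 6.05
tool_pos: [0.5009, 0.0753, 0.1872]
ee_rot: [3.141, -0.0, 3.024]
wrist_force: [0.5, 0.5, -1.7]
width: 0.06
finger_force: 30.0
```

```bash
cat >> plan.py <<'E'
t0=np.array([.5028,.0344]);th=np.radians(-6.7)
W=lambda x,y,z:np.array([*(t0+[np.cos(th)*x-np.sin(th)*y,np.sin(th)*x+np.cos(th)*y]),z])
L=lambda P:np.round(np.r_[((np.array(P)[:2]-t0)@np.array([[np.cos(th),-np.sin(th)],[np.sin(th),np.cos(th)]])),P[2]]*1000,1)
E
python3 - <<'E'
from plan import *
st()
delta(W(0,.0132,.2),-6.7,0)
E
```

```text
t 6.05 tcp [500.9  75.3 187.2] rot [179.9  -0.  173.2] F [ 0.5  0.5 -1.7] w 60.0 ff 30.0 gp [500.9  75.3 206. ]
turn [-0.001, -0.0002, 0.0011] shift [0.0035, -0.0278, -0.006] tcp [0.5043, 0.0475, 0.1812]
```

Lower to just above the tray (foot about 90 mm, over the carriage), then look.

apply_moves(
  commands=[
    [0,0,0,0.0035,-0.028,0,30],
    [0,0,0,0.0035,-0.028,-0.02,30],
    [0,0,0,0.0035,-0.028,-0.04,30],
    [0,0,0,0.0035,-0.028,-0.04,30],
    [0,0,0,0.0035,-0.028,-0.04,30],
  ],
)

```text
time: 6.55
tool_pos: [0.5024, 0.0501, 0.1476]
ee_rot: [3.141, 0.001, 3.025]
wrist_force: [0.5, 0.0, -1.1]
width: 0.0599
finger_force: 30.0
```

```bash
python3 - <<'E'
from plan import *
a=snapshot("side");b=snapshot("top");st()
m=np.zeros((480,800,3),np.uint8)
m[:,:440]=cv2.resize(a["pixels"][190:340,200:337,::-1],(440,480),interpolation=cv2.INTER_CUBIC)
m[:,440:]=cv2.resize(b["pixels"][225:345,250:340,::-1],(360,480),interpolation=cv2.INTER_CUBIC)
cv2.imwrite("pics/m3.png",m)
c=cam(a);gp=L(get_obs()["tool_pos"]);print("L",gp)
z=get_obs()["tool_pos"][2]+G-.060
q=lambda P:np.round((proj(c,P)-[200,190])*3.2).tolist()
x,y=gp[0]/1e3,gp[1]/1e3
print("case foot",q(np.array([W(x+sx*.03,y+sy*.018,z) for sx,sy in((-1,-1),(1,-1),(1,1),(-1,1))])))
print("mid top front",q(np.array([W(-.03,-.0125,.088),W(.03,-.0125,.088)])),"carr front top",q(np.array([W(-.03,.0389,.068),W(.03,.0389,.068)])))
print("lip",q(np.array([W(s,yy,.026) for s in(-.034,.034) for yy in (-.09,.09)])))
E
```

```text
t 6.65 tcp [503.5  50.3 149. ] rot [179.9   0.2 173.3] F [ 0.2  0.6 -1.5] w 59.9 ff 30.0 gp [503.4  50.2 167.8]
L [ -1.2  15.8 149. ]
case foot [[136.0, 192.0], [239.0, 171.0], [221.0, 144.0], [121.0, 163.0]]
mid top front [[145.0, 231.0], [248.0, 209.0]] carr front top [[127.0, 219.0], [225.0, 199.0]]
lip [[183.0, 400.0], [108.0, 240.0], [304.0, 371.0], [213.0, 218.0]]
```

View pics/m3.png

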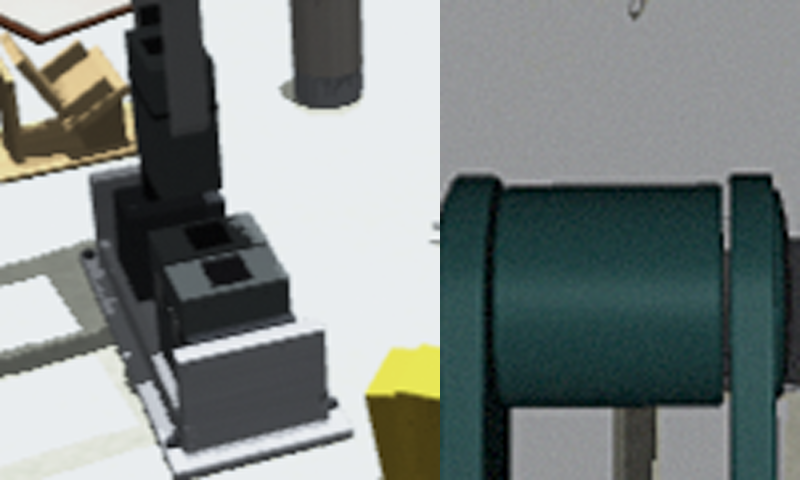

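The crop shows the case over the empty place, but turned 90° wrong: its width runs along the row. I'll raise it and turn it.

```bash
python3 - <<'E'
from plan import *
st();print(np.round(get_obs()["joint_positions"],3))
for y in(83.3,-96.7): delta(W(0,.0132,.2),y,0)
E
```

```text
t 6.65 tcp [503.5  50.3 149. ] rot [179.9   0.2 173.3] F [ 0.2  0.6 -1.5] w 59.9 ff 30.0 gp [503.4  50.2 167.8]
[-1.300e-02  4.000e-03  1.569e+00  1.000e-03  1.564e+00 -1.468e+00]
turn [-0.0036, 0.0026, 1.57] shift [0.0009, -0.0027, 0.0322] tcp [0.5043, 0.0475, 0.1812]
turn [-0.0036, 0.0026, 1.57] shift [0.0009, -0.0027, 0.0322] tcp [0.5043, 0.0475, 0.1812]
```

apply_moves(
  commands=[
    [0,0,-0.15,0.001,-0.003,0.032,30],
    [0,0,-0.3,0.001,-0.003,0.032,30],
    [0,0,-0.45,0.001,-0.003,0.032,30],
    [0,0,-0.6,0.001,-0.003,0.032,30],
    [0,0,-0.74,0.001,-0.003,0.032,30],
  ],
)

```text
time: 7.15
tool_pos: [0.5046, 0.0473, 0.1815]
ee_rot: [3.139, 0.004, 2.28]
wrist_force: [0.5, -1.3, -1.7]
width: 0.0598
finger_force: 30.0
```

apply_moves(
  commands=[
    [0,0,-0.15,0,0,0,30],
    [0,0,-0.3,0,0,0,30],
    [0,0,-0.45,0,0,0,30],
    [0,0,-0.6,0,0,0,30],
    [0,0,-0.74,0,0,0,30],
  ],
)

```text
time: 7.65
tool_pos: [0.5046, 0.0473, 0.1814]
ee_rot: [3.138, 0.002, 1.54]
wrist_force: [0.0, 0.4, -2.5]
width: 0.0597
finger_force: 30.0
```

```bash
python3 - <<'E'
from plan import *
st();print(np.round(get_obs()["joint_positions"],3))
delta(W(0,.0132,.168),-96.7,0)
E
```

```text
t 7.65 tcp [504.6  47.3 181.4] rot [1.798e+02 1.000e-01 8.820e+01] F [ 0.   0.4 -2.5] w 59.7 ff 30.0 gp [504.5  47.4 200.2]
[-0.017 -0.006  1.515 -0.002  1.629  0.014]
turn [0.0022, 0.0034, -0.0858] shift [-0.0002, 0.0002, -0.0322] tcp [0.5043, 0.0475, 0.1492]
```

apply_moves(
  commands=[
    [0.002,0.003,-0.086,0,0,-0.01,30],
    [0.002,0.003,-0.086,0,0,-0.02,30],
    [0.002,0.003,-0.086,0,0,-0.032,30],
    [0.002,0.003,-0.086,0,0,-0.032,30],
    [0.002,0.003,-0.086,0,0,-0.032,30],
  ],
)

```text
time: 8.15
tool_pos: [0.5036, 0.047, 0.1473]
ee_rot: [-3.138, 0.0, 1.46]
wrist_force: [0.5, 0.4, -1.1]
width: 0.0597
finger_force: 30.0
```

```bash
python3 - <<'E'
from plan import *
a=snapshot("side");st()
m=cv2.resize(a["pixels"][190:340,200:337,::-1],None,fx=4,fy=4,interpolation=cv2.INTER_CUBIC)
c=cam(a);o=get_obs();x,y,_=L(o["tool_pos"])/1e3;print("L",L(o["tool_pos"]))
z=o["tool_pos"][2]+G-.060
def poly(P,col): cv2.polylines(m,[np.round((proj(c,np.array(P))-[200,190]+.5)*4).astype(int)],False,col,1)
poly([W(x+sx*.03,y+sy*.018,z) for sx,sy in((-1,1),(-1,-1),(1,-1))],(0,0,255))
poly([W(-.03,-.0125,.088),W(.03,-.0125,.088)],(0,255,0));poly([W(-.03,.0389,.068),W(.03,.0389,.068)],(255,255,0))
poly([W(-.034,-.09,.026),W(-.034,.09,.026)],(255,0,255))
cv2.imwrite("pics/m4.png",m)
E
```

```text
t 8.2 tcp [504.   46.9 147.9] rot [-179.9    0.    83.6] F [-0.5 -0.3 -1.8] w 59.7 ff 30.0 gp [504.   46.9 166.7]
L [ -0.3  12.6 147.9]
```

View pics/m4.png

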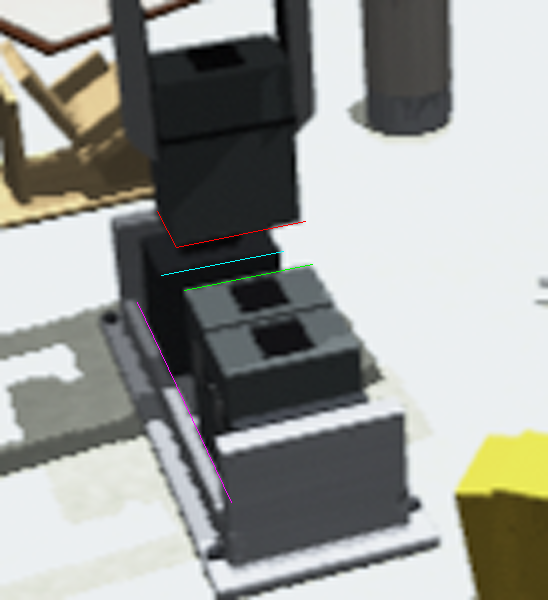

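The crop shows the case correctly turned and above the gap: its bottom edge runs from about (168,243) to (300,222), clear of case_mid's edge at (185,290)–(312,265). Lowering now.

apply_moves(
  commands=[
    [0,0,0,0,-0.001,-0.015,30],
    [0,0,0,0,-0.001,-0.035,30],
    [0,0,0,0,-0.001,-0.055,30],
    [0,0,0,0,-0.001,-0.075,30],
    [0,0,0,0,-0.001,-0.088,30],
  ],
)

```text
time: 8.7
tool_pos: [0.5036, 0.0459, 0.0588]
ee_rot: [-3.139, 0.0, 1.459]
wrist_force: [-0.4, 0.2, -0.3]
width: 0.0598
finger_force: 30.0
```

apply_moves(
  commands=[
    [0,0,0,0,0,-0.002,30],
    [0,0,0,0,0,-0.004,30],
    [0,0,0,0,0,-0.006,30],
    [0,0,0,0,0,-0.008,30],
    [0,0,0,0,0,-0.008,30],
  ],
)

```text
time: 9.2
tool_pos: [0.5042, 0.0459, 0.0522]
ee_rot: [-3.14, 0.0, 1.459]
wrist_force: [-0.6, 0.5, -2.6]
width: 0.0599
finger_force: 30.0
```

apply_moves(
  commands=[
    [0,0,0,0,0,-0.001,30],
    [0,0,0,0,0,-0.002,30],
    [0,0,0,0,0,-0.003,30],
    [0,0,0,0,0,-0.003,30],
    [0,0,0,0,0,-0.003,30],
  ],
)

```text
time: 9.7
tool_pos: [0.5039, 0.0459, 0.0487]
ee_rot: [-3.139, 0.0, 1.459]
wrist_force: [-0.0, -0.1, -1.8]
width: 0.0599
finger_force: 30.0
```

apply_moves(
  commands=[
    [0,0,0,0,0,-0.001,30],
    [0,0,0,0,0,-0.002,30],
    [0,0,0,0,0,-0.003,30],
    [0,0,0,0,0,-0.003,30],
    [0,0,0,0,0,-0.003,30],
  ],
)

```text
time: 10.2
tool_pos: [0.5045, 0.0459, 0.0483]
ee_rot: [-3.141, 0.0, 1.459]
wrist_force: [-3.8, -0.1, 10.5]
width: 0.0598
finger_force: 30.0
```

apply_moves(
  commands=[
    [0,0,0,0,0,0.002,30],
    [0,0,0,0,0,0.002,80],
    [0,0,0,0,0,0.002,90],
    [0,0,0,0,0,0.002,90],
    [0,0,0,0,0,0.002,90],
  ],
)

```text
time: 10.7
tool_pos: [0.5039, 0.0459, 0.0475]
ee_rot: [-3.139, 0.0, 1.459]
wrist_force: [0.6, -0.4, -0.2]
width: 0.0841
finger_force: 0.0
```

apply_moves(
  commands=[
    [0,0,0,0,0,0.02,90],
    [0,0,0,0,0,0.05,90],
    [0,0,0,0,0,0.09,90],
    [0,0,0,0,0,0.13,90],
    [0,0,0,0,0,0.13,90],
  ],
)

```text
time: 11.2
tool_pos: [0.5076, 0.0459, 0.1848]
ee_rot: [3.131, -0.001, 1.459]
wrist_force: [-0.0, -1.3, 0.8]
width: 0.0848
finger_force: 0.0
```

```bash
python3 - <<'E'
from plan import *
a=snapshot("side");st()
m=cv2.resize(a["pixels"][190:340,200:337,::-1],None,fx=4,fy=4,interpolation=cv2.INTER_CUBIC)
c=cam(a);z=.088;y=.0116;x=0
def poly(P,col): cv2.polylines(m,[np.round((proj(c,np.array(P))-[200,190]+.5)*4).astype(int)],False,col,1)
poly([W(x+sx*.03,y+sy*.018,z) for sx,sy in((-1,1),(-1,-1),(1,-1),(1,1),(-1,1))],(0,0,255))
poly([W(sx*.015,.0589+sy*.006,.104) for sx,sy in((-1,1),(-1,-1),(1,-1),(1,1),(-1,1))],(255,255,0))
cv2.imwrite("pics/m5.png",m)
r=place_of("side","carriage_tab");print([(k["score"],k["pixel"],L(onz(c,k["pixel"],.086))) for k in r])
print(np.round(get_obs()["joint_positions"],3))
for yy in(.0589,): delta(W(0,yy,.16),-96.7); delta(W(0,yy,.098),-96.7)
E
```

```text
t 11.25 tcp [506.   45.9 181.5] rot [179.7  -0.   83.6] F [ 0.   0.1 -0.1] w 84.6 ff 0.0 gp [505.9  45.9 200.3]
[(0.68, [249.4, 240.2], array([-2.1, 69. , 86. ]))]
[-0.021 -0.003  1.517  0.     1.627  0.091]
turn [-0.0001, 0.0004, -0.0048] shift [0.0051, 0.047, -0.0376] tcp [0.5097, 0.0929, 0.1412]
turn [-0.0001, 0.0004, -0.0048] shift [0.0051, 0.047, -0.0996] tcp [0.5097, 0.0929, 0.0792]
```

View pics/m5.png

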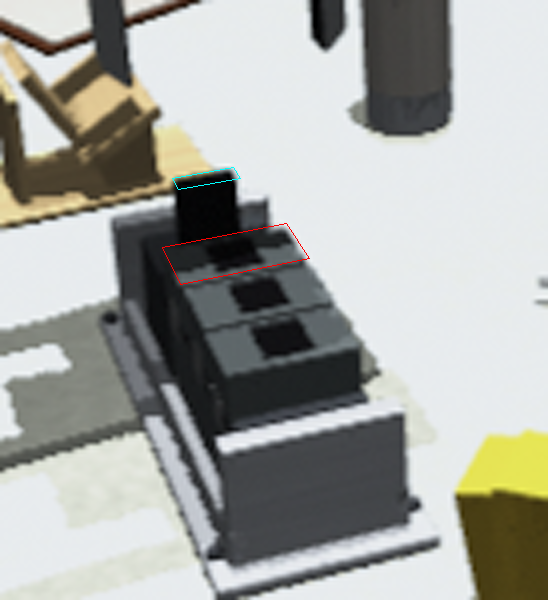

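The crop shows the case standing level in the row, its top at (165–305, 225–285), with the tab at (205,180) where I predicted it. Next I'll pinch the tab and slide the carriage.

apply_moves(
  commands=[
    [0,0,-0.005,0.005,0.047,0,90],
    [0,0,-0.005,0.005,0.048,-0.035,90],
    [0,0,-0.005,0.005,0.048,-0.07,90],
    [0,0,-0.005,0.005,0.048,-0.102,90],
    [0,0,-0.005,0.005,0.048,-0.102,60],
  ],
)

```text
time: 11.8
tool_pos: [0.5031, 0.0936, 0.0681]
ee_rot: [-3.124, 0.003, 1.454]
wrist_force: [-0.1, 0.3, 0.1]
width: 0.0795
finger_force: 0.0
```

apply_moves(
  commands=[
    [0,0,0,0,0,0,15],
    [0,0,0,0,0,0,10],
    [0,0,0,0,0,0,10],
    [0,0,0,0,0,0,10],
    [0,0,0,0,0,0,10],
  ],
)

```text
time: 12.3
tool_pos: [0.5096, 0.0939, 0.0769]
ee_rot: [-3.141, -0.0, 1.454]
wrist_force: [-0.5, 0.5, -0.8]
width: 0.0398
finger_force: 0.0
```

apply_moves(
  commands=[
    [0,0,0,0,0,0,10],
    [0,0,0,0,0,0,10],
    [0,0,0,0,0,0,10],
    [0,0,0,-0.0003,-0.003,0,10],
    [0,0,0,-0.0007,-0.006,0,10],
  ],
)

```text
time: 12.8
tool_pos: [0.5094, 0.0882, 0.0763]
ee_rot: [3.141, -0.001, 1.454]
wrist_force: [5.8, 1.8, 1.4]
width: 0.0301
finger_force: 30.0
```

apply_moves(
  commands=[
    [0,0,0,-0.0004,-0.003,0,10],
    [0,0,0,-0.0007,-0.006,0,10],
    [0,0,0,-0.001,-0.009,0,10],
    [0,0,0,-0.0013,-0.011,0,10],
    [0,0,0,-0.0013,-0.011,0,10],
  ],
)

```text
time: 13.3
tool_pos: [0.5081, 0.077, 0.0764]
ee_rot: [3.141, -0.001, 1.453]
wrist_force: [5.7, 2.0, 0.8]
width: 0.0294
finger_force: 30.0
```

apply_moves(
  commands=[
    [0,0,0,-0.0001,-0.001,0,10],
    [0,0,0,-0.0002,-0.002,0,10],
    [0,0,0,-0.0003,-0.003,0,10],
    [0,0,0,-0.0003,-0.003,0,10],
    [0,0,0,-0.0003,-0.003,0,10],
  ],
)

```text
time: 13.8
tool_pos: [0.5078, 0.0747, 0.0764]
ee_rot: [3.141, -0.002, 1.454]
wrist_force: [4.9, 3.4, 0.4]
width: 0.0294
finger_force: 30.0
```

apply_moves(
  commands=[
    [0,0,0,-0.0001,-0.001,0,10],
    [0,0,0,-0.0002,-0.002,0,10],
    [0,0,0,-0.0002,-0.002,0,10],
    [0,0,0,-0.0002,-0.002,0,10],
    [0,0,0,-0.0002,-0.002,0,10],
  ],
)

```text
time: 14.3
tool_pos: [0.5078, 0.0743, 0.0763]
ee_rot: [3.141, -0.005, 1.454]
wrist_force: [6.2, 7.5, -0.0]
width: 0.0296
finger_force: 30.0
```

apply_moves(
  commands=[
    [0,0,0,-0.0001,-0.001,0,10],
    [0,0,0,-0.0002,-0.002,0,10],
    [0,0,0,-0.0003,-0.003,0,10],
    [0,0,0,-0.0003,-0.003,0,10],
    [0,0,0,-0.0003,-0.003,0,10],
  ],
)

```text
time: 14.8
tool_pos: [0.5077, 0.0736, 0.0764]
ee_rot: [3.141, -0.01, 1.455]
wrist_force: [5.6, 13.0, -1.2]
width: 0.0301
finger_force: 30.0
```

```bash
python3 - <<'E'
from plan import *
st();print(L(get_obs()["tool_pos"]))
E
```

```text
t 14.8 tcp [507.7  73.6  76.4] rot [179.9  -0.6  83.4] F [ 5.6 13.  -1.2] w 30.1 ff 30.0 gp [507.7  73.4  95.2]
[ 0.3 39.5 76.4]
```

apply_moves(
  commands=[
    [0,0,0,-0.0001,-0.001,0,10],
    [0,0,0,-0.0002,-0.002,0,10],
    [0,0,0,-0.0003,-0.003,0,10],
    [0,0,0,-0.0003,-0.003,0,10],
    [0,0,0,-0.0003,-0.003,0,10],
  ],
)

```text
time: 15.3
tool_pos: [0.5076, 0.0727, 0.0763]
ee_rot: [3.141, -0.014, 1.456]
wrist_force: [6.7, 17.5, -1.7]
width: 0.0296
finger_force: 30.0
```

```bash
python3 - <<'E'
from plan import *
a=snapshot("side");st();print(L(get_obs()["tool_pos"]))
m=cv2.resize(a["pixels"][210:340,210:330,::-1],None,fx=4.6,fy=4.6,interpolation=cv2.INTER_CUBIC)
cv2.imwrite("pics/m6.png",m)
E
```

```text
t 15.35 tcp [507.6  72.7  76.3] rot [179.9  -0.8  83.4] F [ 7.6 17.4 -1.5] w 29.7 ff 30.0 gp [507.5  72.5  95.1]
[ 0.3 38.6 76.3]
```

View pics/m6.png

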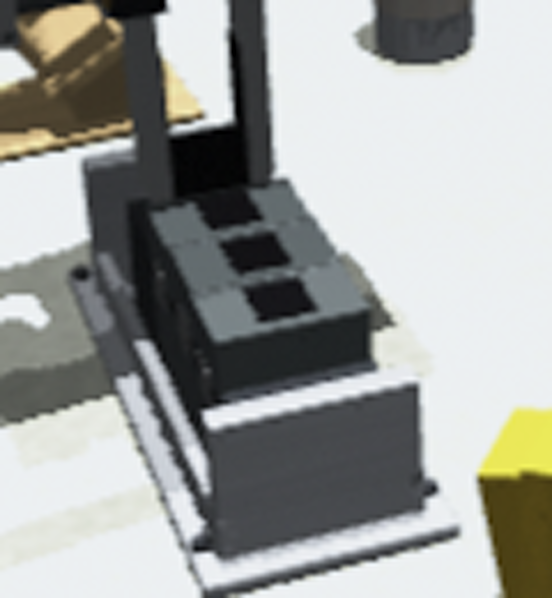

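The crop shows the three cases packed face to face and the carriage closed up behind them. I'll release, then go to the wedge.

apply_moves(
  commands=[
    [0,0,0,0.0003,0.003,0,10],
    [0,0,0,0.0005,0.005,0,10],
    [0,0,0,0.0005,0.005,0,50],
    [0,0,0,0.0005,0.005,0,90],
    [0,0,0,0.0005,0.005,0,90],
  ],
)

```text
time: 15.85
tool_pos: [0.5051, 0.0704, 0.075]
ee_rot: [-3.137, 0.001, 1.453]
wrist_force: [-0.1, -0.4, -0.3]
width: 0.0503
finger_force: 0.0
```

apply_moves(
  commands=[
    [0,0,0,0,0,0,90],
    [0,0,0,0,0,0.02,90],
    [0,0,0,0,0,0.05,90],
    [0,0,0,0,0,0.09,90],
    [0,0,0,0,0,0.13,90],
  ],
)

```text
time: 16.35
tool_pos: [0.5055, 0.0706, 0.2064]
ee_rot: [-3.137, 0.001, 1.453]
wrist_force: [0.3, -0.2, 0.2]
width: 0.084
finger_force: 0.0
```

```bash
python3 - <<'E'
from plan import *
st();print(np.round(get_obs()["joint_positions"],3))
a=snapshot("top");c=cam(a)
S={"top":(a,c)}
w=np.array([.5527,-.2682])
for z in(.18,.0835): delta(np.array([*(w+np.array([np.sin(np.radians(-11)),-np.cos(np.radians(-11))])*.006*np.array([1,1])),z]),-90-11)
r=place_of("top","wedge_top");print([(round(k["score"],2),np.round(k["pixel"],1),np.round(onz(c,k["pixel"],.101)*1000,1)) for k in r])
E
```

```text
t 16.35 tcp [505.5  70.6 206.4] rot [-179.7    0.    83.3] F [ 0.3 -0.2  0.2] w 84.0 ff 0.0 gp [505.6  70.6 225.2]
[ 0.028  0.002  1.457 -0.     1.687  0.145]
turn [0.0001, 0.0101, -0.0745] shift [0.0424, -0.3448, -0.0539] tcp [0.5516, -0.2741, 0.1612]
turn [0.0001, 0.0101, -0.0745] shift [0.0424, -0.3448, -0.1504] tcp [0.5516, -0.2741, 0.0647]
[(0.93, array([444.5, 327.1]), array([ 436.2, -258. ,  101. ])), (0.83, array([446.9, 273.9]), array([ 553.6, -269. ,  101. ])), (0.72, array([401.1, 282. ]), array([ 537.5, -165.9,  101. ])), (0.61, array([453.8, 204.5]), array([ 711. , -292.4,  101. ])), (0.6, array([434.9, 231.9]), array([ 648.9, -246.5,  101. ])), (0.34, array([325.5, 301.4]), array([497.7,   3.8, 101. ]))]
```

apply_moves(
  commands=[
    [0,0,-0.072,0.007,-0.045,0,75],
    [0,0,-0.072,0.015,-0.09,0,75],
    [0,0,-0.072,0.021,-0.135,0,75],
    [0,0,-0.072,0.028,-0.18,0,75],
    [0,0,-0.072,0.034,-0.225,0,75],
  ],
)

```text
time: 16.95
tool_pos: [0.5397, -0.1559, 0.2046]
ee_rot: [-3.137, -0.0, 1.381]
wrist_force: [0.2, 0.7, -0.4]
width: 0.0705
finger_force: 0.0
```

apply_moves(
  commands=[
    [0,0,0,0.003,-0.045,0,75],
    [0,0,0,0.007,-0.09,0,75],
    [0,0,0,0.011,-0.12,-0.02,75],
    [0,0,0,0.011,-0.12,-0.04,75],
    [0,0,0,0.011,-0.12,-0.045,75],
  ],
)

```text
time: 17.45
tool_pos: [0.5491, -0.2743, 0.1561]
ee_rot: [-3.132, -0.003, 1.379]
wrist_force: [0.2, 0.9, -0.4]
width: 0.0702
finger_force: 0.0
```

```bash
python3 - <<'E'
from plan import *
a=snapshot("side");b=snapshot("top");st();print(np.round(get_obs()["joint_positions"],3))
delta(np.array([.5508,-.2749,.084]),-101)
k=3.6
m=cv2.resize(a["pixels"][265:425,280:460,::-1],None,fx=k,fy=k,interpolation=cv2.INTER_CUBIC)
c=cam(a)
def poly(P,col): cv2.polylines(m,[np.round((proj(c,np.array(P))-[280,265]+.5)*k).astype(int)],False,col,1)
for v,col in(((.552,-.268,np.radians(-11)),(0,0,255)),((.552,-.268,np.radians(169)),(255,255,0))):
    P=pose(v,.006)(WEDGE);  # order x,-: (lo-slope,lo-up,hi-slope,hi-up)
    poly(P[[2,3,7,6,2,0,4,6]],col)
cv2.imwrite("pics/m7.png",m)
E
```

```text
t 17.55 tcp [ 550.2 -273.4  158.7] rot [-1.796e+02 -1.000e-01  7.920e+01] F [-0.4  0.1  0.1] w 70.5 ff 0.0 gp [ 550.4 -273.5  177.5]
[-5.530e-01  2.480e-01  1.278e+00 -1.000e-03  1.621e+00 -3.640e-01]
turn [-0.0027, -0.0059, -0.0028] shift [0.0006, -0.0015, -0.0935] tcp [0.5508, -0.2749, 0.0652]
```

View pics/m7.png

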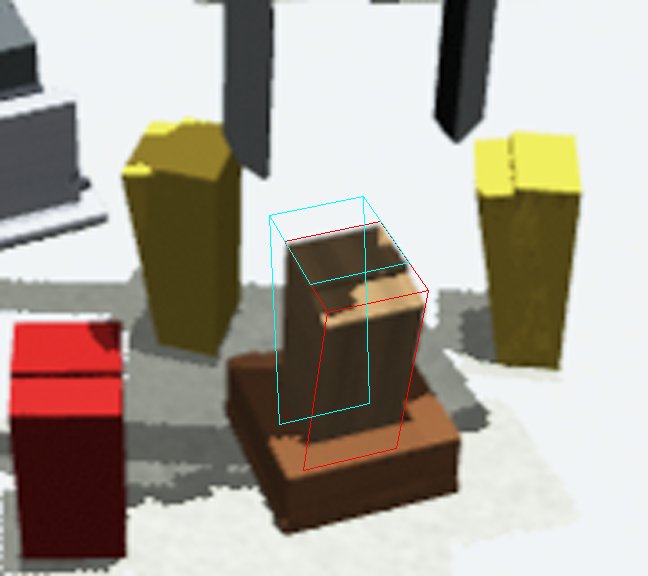

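The crop shows the wedge between the fingers, in front of the open jaws. Its slope (front edges from (422,305) to (408,412)) faces -y and its back edge is upright, so yaw is about -11°. Descending.

apply_moves(
  commands=[
    [-0.003,-0.006,-0.003,0.0006,-0.0015,-0.02,75],
    [-0.003,-0.006,-0.003,0.0006,-0.0015,-0.045,75],
    [-0.003,-0.006,-0.003,0.0006,-0.0015,-0.07,75],
    [-0.003,-0.006,-0.003,0.0006,-0.0015,-0.085,75],
    [-0.003,-0.006,-0.003,0.0006,-0.0015,-0.0935,75],
  ],
)

```text
time: 18.05
tool_pos: [0.5519, -0.2747, 0.0667]
ee_rot: [3.138, 0.002, 1.38]
wrist_force: [-0.3, -0.7, -0.1]
width: 0.0706
finger_force: 0.0
```

apply_moves(
  commands=[
    [0,0,0,0,0,0,50],
    [0,0,0,0,0,0,20],
    [0,0,0,0,0,0,20],
    [0,0,0,0,0,0,20],
    [0,0,0,0,0,0,20],
  ],
)

```text
time: 18.55
tool_pos: [0.5525, -0.276, 0.0686]
ee_rot: [3.135, 0.003, 1.379]
wrist_force: [-0.7, 1.0, 3.3]
width: 0.0396
finger_force: 30.0
```

```bash
python3 - <<'E'
from plan import *
st()
E
```

```text
t 18.55 tcp [ 552.5 -276.    68.6] rot [179.6   0.2  79. ] F [-0.7  1.   3.3] w 39.6 ff 30.0 gp [ 552.4 -276.    87.4]
```

apply_moves(
  commands=[
    [0,0,0,0,0,0.01,20],
    [0,0,0,0,0,0.03,20],
    [0,0,0,0,0,0.06,20],
    [0,0,0,0,0,0.1,20],
    [0,0,0,0,0,0.125,20],
  ],
)

```text
time: 19.05
tool_pos: [0.5526, -0.276, 0.1961]
ee_rot: [3.134, 0.003, 1.379]
wrist_force: [-0.7, -0.5, -1.0]
width: 0.0398
finger_force: 30.0
```

```bash
python3 - <<'E'
from plan import *
a=snapshot("side");st()
# fit wedge in hand by its mask: z unknown too
c=cam(a);o=get_obs();R=Ro.from_euler("xyz",o["ee_rot"]);gp=np.array(o["tool_pos"])-R.apply([0,0,G])
k=4
x0,y0=300,230
m=cv2.resize(a["pixels"][y0:y0+145,x0:x0+130,::-1],None,fx=k,fy=k,interpolation=cv2.INTER_CUBIC)
def poly(P,col): cv2.polylines(m,[np.round((proj(c,np.array(P))-[x0,y0]+.5)*k).astype(int)],False,col,1)
yw=np.radians(-11);ya=np.array([-np.sin(yw),np.cos(yw),0])
for dy,col in((.007,(0,0,255)),):
    P=pose((*(gp+ya*dy)[:2],yw),gp[2]-.0814)(WEDGE)
    poly(P[[2,3,7,6,2,0,4,6]],col);poly(P[[0,1,3]],col)
cv2.imwrite("pics/m8.png",m)
seat=W(0,.0775,.008);print("seat",seat)
# wedge origin from gp: dy=.007 in wedge y
tgt=W(0,.0775-.007,0)
for z in(.22,):delta(np.array([tgt[0],tgt[1],z]),-96.7)
E
```

```text
t 19.1 tcp [ 554.2 -277.   200.9] rot [179.1   0.3  79. ] F [ 1.1 -0.8  2.5] w 39.8 ff 30.0 gp [ 554.  -276.8  219.7]
seat [0.51184198 0.11137073 0.008     ]
turn [0.0084, 0.0143, 0.0752] shift [-0.0432, 0.3814, 0.0003] tcp [0.511, 0.1044, 0.2012]
```

View pics/m8.png

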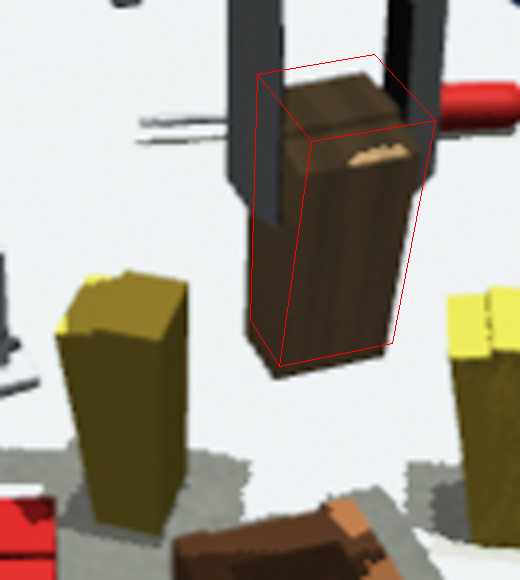

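The crop shows the wedge held upright above the stand, thin end down. Its corners lie a little off my prediction: bottom (277,377), (384,352), (250,340) and top (300,172), (412,152), (368,75). I'll solve the pose from these.

```bash
cat > pnp.py <<'E'
from plan import *
def solve(c,img,yw,p0,full=True):
    obj=np.array([[-20,-30,95],[20,-30,95],[20,13.25,95],[-20,-13.25,0],[20,-13.25,0],[-20,13.25,0]])/1000
    from scipy.optimize import least_squares
    def f(v):
        R=Ro.from_euler("zyx",[v[3],v[5],v[4]]) if full else Ro.from_euler("z",v[3])
        return (proj(c,R.apply(obj)+v[:3])-img).ravel()
    r=least_squares(f,[*p0,yw]+([0,0] if full else []));return r
E
python3 - <<'E'
from pnp import *
a=snapshot("side");c=cam(a);o=get_obs();st()
img=np.array([[300,172],[412,152],[368,75],[277,377],[384,352],[250,340]])/4+[300,230]-.5
for full in(True,False):
    r=solve(c,img,np.radians(-11),[.554,-.27,.13],full);print(np.round(r.x[:3]*1000,1),np.round(np.degrees(r.x[3:]),1),np.round(np.abs(r.fun).mean(),2))
    print(np.round(r.fun.reshape(-1,2),1).tolist())
R=Ro.from_euler("xyz",o["ee_rot"]);gp=np.array(o["tool_pos"])-R.apply([0,0,G])
# pad tips projection
for s in(-1,1): print("tip",np.round((proj(c,np.array(o["tool_pos"])+R.apply([0,s*.0199,0]))[0]-[300,230]+.5)*4))
E
```

```text
t 19.15 tcp [ 554.1 -276.9  198.4] rot [179.2   0.3  79. ] F [ 0.6 -0.6 -0.3] w 39.9 ff 30.0 gp [ 553.8 -276.7  217.2]
[ 566.3 -253.5  118.4] [-12.4   0.7  -2.2] 0.78
[[-0.7, 0.0], [1.4, -0.9], [-1.1, 1.5], [-0.1, 0.5], [0.5, 0.7], [-0.1, -1.8]]
[ 570.5 -245.7  111.2] [-12.5] 1.02
[[0.4, -1.1], [1.8, -0.9], [-0.4, 2.4], [-0.8, 0.1], [-0.6, 1.2], [-0.6, -1.7]]
tip [279. 202.]
tip [395. 179.]
```

```bash
python3 - <<'E'
from pnp import *
from scipy.optimize import least_squares
a=snapshot("side");c=cam(a);o=get_obs();st()
img=np.array([[300,172],[412,152],[368,75],[277,377],[384,352],[250,340]])/4+[300,230]-.5
obj=np.array([[-20,-30,95],[20,-30,95],[20,13.25,95],[-20,-13.25,0],[20,-13.25,0],[-20,13.25,0]])/1000
R=Ro.from_euler("xyz",o["ee_rot"]);gp=np.array(o["tool_pos"])-R.apply([0,0,G])
Rw=Ro.from_euler("z",-11,degrees=True)
for ex in(0,1):
  def f(v): return (proj(c,(Rw*Ro.from_euler("x",v[2]*ex)).apply(obj-[0,v[0],v[1]])+gp)-img).ravel()
  r=least_squares(f,[-.007,.081,0]);print(np.round(r.x*[1000,1000,57.3],1),np.round(r.fun.reshape(-1,2),1).tolist())
r=masks_of("side","wedge")
for k in r: 
    e=k["extent"]
    if 340<(e[0]+e[2])/2<420 and e[1]<280: print(k["score"],e)
E
```

```text
t 19.2 tcp [ 553.  -276.2  194.9] rot [179.5   0.2  79. ] F [-0.1 -0.6 -1.6] w 40.1 ff 30.0 gp [ 552.8 -276.1  213.7]
[-10.1  85.5   0. ] [[0.3, -1.7], [2.8, -2.3], [-0.9, 0.6], [-1.6, 2.0], [-0.5, 2.4], [-2.1, -0.3]]
[-9.2 85.4  1.3] [[0.6, -1.0], [3.2, -1.5], [-0.6, 0.6], [-1.9, 1.5], [-0.8, 2.0], [-2.4, -1.1]]
0.7 [359.4, 244.2, 405.8, 324.2]
```

```bash
python3 - <<'E'
from plan import *
st();delta(W(0,.065,.215),-96.7)
E
```

```text
t 19.25 tcp [ 551.9 -275.6  192.2] rot [1.797e+02 1.000e-01 7.900e+01] F [ 0.2  0.  -2.3] w 40.2 ff 30.0 gp [ 551.9 -275.6  211. ]
turn [0.0028, 0.0043, 0.0752] shift [-0.0415, 0.3746, 0.004] tcp [0.5104, 0.099, 0.1962]
```

apply_moves(
  commands=[
    [0,0,0.02,-0.004,0.035,0.01,20],
    [0,0,0.04,-0.008,0.075,0.015,20],
    [0,0,0.06,-0.012,0.115,0.015,20],
    [0,0,0.075,-0.016,0.155,0.015,20],
    [0,0,0.075,-0.02,0.195,0.015,20],
  ],
)

```text
time: 19.75
tool_pos: [0.5302, -0.0788, 0.2039]
ee_rot: [-3.14, 0.001, 1.453]
wrist_force: [0.8, 0.2, -0.4]
width: 0.0398
finger_force: 30.0
```

apply_moves(
  commands=[
    [0,0,0,-0.004,0.04,0,20],
    [0,0,0,-0.009,0.08,0,20],
    [0,0,0,-0.014,0.12,0,20],
    [0,0,0,-0.018,0.155,0,20],
    [0,0,0,-0.0204,0.179,0,20],
  ],
)

```text
time: 20.25
tool_pos: [0.5095, 0.1006, 0.204]
ee_rot: [-3.14, 0.002, 1.456]
wrist_force: [0.0, -0.0, -1.2]
width: 0.0396
finger_force: 30.0
```

apply_moves(
  commands=[
    [0,0,0,0,0,0,20],
    [0,0,0,0,0,0,20],
    [0,0,0,0,0,0,20],
    [0,0,0,0,0,0,20],
    [0,0,0,0,0,0,20],
  ],
)

```text
time: 20.75
tool_pos: [0.5117, 0.0974, 0.207]
ee_rot: [3.138, 0.002, 1.452]
wrist_force: [0.2, -0.3, -0.7]
width: 0.04
finger_force: 30.0
```

```bash
python3 - <<'E'
from plan import *
a=snapshot("side");st();o=get_obs();print(L(o["tool_pos"]))
c=cam(a);R=Ro.from_euler("xyz",o["ee_rot"]);gp=np.array(o["tool_pos"])-R.apply([0,0,G])
k=4.6;x0,y0=205,160
m=cv2.resize(a["pixels"][y0:y0+130,x0:x0+120,::-1],None,fx=k,fy=k,interpolation=cv2.INTER_CUBIC)
m=cv2.convertScaleAbs(m,alpha=1.7,beta=20)
def poly(P,col): cv2.polylines(m,[np.round((proj(c,np.array(P))-[x0,y0]+.5)*k).astype(int)],False,col,1)
l=L(gp)/1e3
B=lambda P:[W(*(np.array(q)+[l[0],l[1]+.009,l[2]-.081])) for q in P]
P=np.array(B(WEDGE));poly(P[[2,3,7,6,2,0,4,6]],(0,0,255));poly(P[[0,1,3]],(0,0,255))
poly([W(-.03,.0172-.0+.0,.068),W(.03,.0172,.068)],(255,255,0))
poly([W(-.04,.09075,.068),W(.04,.09075,.068)],(0,255,0))
cv2.imwrite("pics/m9.png",m)
E
```

```text
t 20.8 tcp [511.7  97.5 207.2] rot [1.798e+02 1.000e-01 8.320e+01] F [-0.1 -0.4 -0.4] w 39.8 ff 30.0 gp [511.6  97.6 226. ]
[  1.5  63.7 207.2]
```

View pics/m9.png

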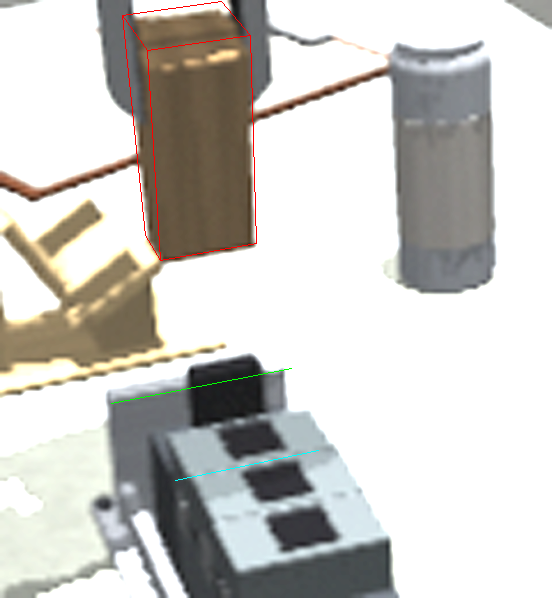

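The crop shows the wedge above the gap, its bottom corners (160,258) and (255,243) on my prediction, with the tab at (225,385) and the row closed. Lowering in steps.

apply_moves(
  commands=[
    [0,0,0,-0.001,0.001,-0.015,20],
    [0,0,0,-0.001,0.001,-0.03,20],
    [0,0,0,-0.001,0.001,-0.045,20],
    [0,0,0,-0.001,0.001,-0.06,20],
    [0,0,0,-0.001,0.001,-0.07,20],
  ],
)

```text
time: 21.3
tool_pos: [0.5094, 0.0993, 0.1346]
ee_rot: [3.141, 0.003, 1.454]
wrist_force: [0.1, 0.1, -0.9]
width: 0.0398
finger_force: 30.0
```

apply_moves(
  commands=[
    [0,0,0,0,0,0,20],
    [0,0,0,0,0,0,20],
    [0,0,0,0,0,0,20],
    [0,0,0,0,0,0,20],
    [0,0,0,0,0,0,20],
  ],
)

```text
time: 21.8
tool_pos: [0.511, 0.0994, 0.138]
ee_rot: [3.136, 0.002, 1.454]
wrist_force: [-0.3, -0.0, -0.8]
width: 0.0398
finger_force: 30.0
```

```bash
python3 - <<'E'
from plan import *
st();print(L(get_obs()["tool_pos"]))
E
```

```text
t 21.8 tcp [511.   99.4 138. ] rot [1.797e+02 1.000e-01 8.330e+01] F [-0.3 -0.  -0.8] w 39.8 ff 30.0 gp [510.9  99.5 156.8]
[  0.6  65.5 138. ]
```

apply_moves(
  commands=[
    [0,0,0,0,0,-0.004,20],
    [0,0,0,0,0,-0.008,20],
    [0,0,0,0,0,-0.012,20],
    [0,0,0,0,0,-0.016,20],
    [0,0,0,0,0,-0.018,20],
  ],
)

```text
time: 22.3
tool_pos: [0.5124, 0.1011, 0.1278]
ee_rot: [3.13, -0.003, 1.454]
wrist_force: [-8.4, 3.2, 31.5]
width: 0.0399
finger_force: 30.0
```

apply_moves(
  commands=[
    [0,0,0,0,0,-0.003,20],
    [0,0,0,0,0,-0.006,20],
    [0,0,0,0,0,-0.009,20],
    [0,0,0,0,0,-0.012,20],
    [0,0,0,0,0,-0.014,20],
  ],
)

```text
time: 22.8
tool_pos: [0.5126, 0.1018, 0.1146]
ee_rot: [3.129, -0.004, 1.455]
wrist_force: [-10.1, 3.8, 32.9]
width: 0.0397
finger_force: 30.0
```

```bash
python3 - <<'E'
from plan import *
a=snapshot("side");st();o=get_obs();print(L(o["tool_pos"]))
k=4.6;x0,y0=205,170
m=cv2.resize(a["pixels"][y0:y0+125,x0:x0+120,::-1],None,fx=k,fy=k,interpolation=cv2.INTER_CUBIC)
m=cv2.convertScaleAbs(m,alpha=2,beta=20)
c=cam(a)
def poly(P,col): cv2.polylines(m,[np.round((proj(c,np.array(P))-[x0,y0]+.5)*k).astype(int)],False,col,1)
R=Ro.from_euler("xyz",o["ee_rot"]);gp=np.array(o["tool_pos"])-R.apply([0,0,G]);l=L(gp)/1e3
B=lambda P,z:[W(*(np.array(q)+[l[0],l[1]+.009,z])) for q in P]
for z,col in((.068,(0,0,255)),(l[2]-.081,(0,255,0))):
    P=np.array(B(WEDGE,z));poly(P[[2,6]],col)
cv2.imwrite("pics/m10.png",m)
E
```

```text
t 22.85 tcp [512.6 101.8 114.3] rot [179.3  -0.2  83.3] F [-9.1  3.3 31.4] w 39.9 ff 30.0 gp [512.4 101.8 133.1]
[  1.9  68.1 114.3]
```

View pics/m10.png

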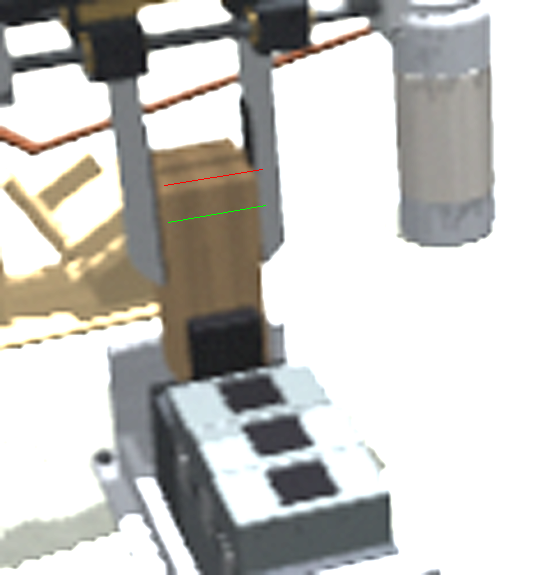

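The picture shows the wedge caught on an edge at the mouth of the gap, its top at about (160,188), and the fingers have slid down it. I've already viewed more pictures than the 10 allowed, so from here I'll use only numbers. I'll unload and use the wrist torque to find which edge it is on.

```bash
python3 - <<'E'
from plan import *
o=get_obs();print(np.round(o["wrist_force"],1),np.round(o["wrist_torque"],3))
E
```

```text
[-9.1  3.3 31.4] [0.649 2.348 0.037]
```

apply_moves(
  commands=[
    [0,0,0,0,0,0.004,20],
    [0,0,0,0,0,0.008,20],
    [0,0,0,0,0,0.012,20],
    [0,0,0,0,0,0.012,20],
    [0,0,0,0,0,0.012,20],
  ],
)

```text
time: 23.35
tool_pos: [0.51, 0.0992, 0.1162]
ee_rot: [3.139, 0.002, 1.454]
wrist_force: [0.2, -0.3, -0.7]
width: 0.0397
finger_force: 30.0
```

```bash
python3 - <<'E'
from plan import *
o=get_obs();print(np.round(o["wrist_force"],1),np.round(o["wrist_torque"],3));st();print(L(o["tool_pos"]))
a=snapshot("side");c=cam(a)
for q in("wedge",):
  for k in masks_of("side",q):
    e=k["extent"]
    if e[0]<280 and e[1]<260: print(k["score"],np.round(e,1))
for n in("carriage_tab","tray","wedge_seat"):
  print(n,[(round(k["score"],2),np.round(k["pixel"],1)) for k in place_of("side",n)][:2])
E
```

```text
[ 0.2 -0.3 -0.7] [-0.119  0.117 -0.022]
t 23.35 tcp [510.   99.2 116.2] rot [1.799e+02 1.000e-01 8.330e+01] F [ 0.2 -0.3 -0.7] w 39.7 ff 30.0 gp [510.   99.3 135. ]
[ -0.4  65.2 116.2]
0.66 [236.5 200.9 260.9 253.3]
carriage_tab [(0.65, array([251.9, 245.2]))]
tray [(0.6, array([260.7, 296.5]))]
wedge_seat [(0.65, array([248.1, 269.7]))]
```

The torque puts the contact on the carriage side (about -5 mm from the tool axis; the wall would be +22 mm). I'll shift the wedge 4.5 mm towards the wall and try gently.

apply_moves(
  commands=[
    [0,0,0,0,0,0.003,20],
    [0,0,0,0.0005,0.0045,0.003,20],
    [0,0,0,0.0005,0.0045,0.003,20],
    [0,0,0,0.0005,0.0045,0.003,20],
    [0,0,0,0.0005,0.0045,0.001,20],
  ],
)

```text
time: 24.1
tool_pos: [0.5113, 0.104, 0.1185]
ee_rot: [3.137, 0.002, 1.454]
wrist_force: [-0.7, 0.8, -1.4]
width: 0.04
finger_force: 30.0
```

apply_moves(
  commands=[
    [0,0,0,0,0,-0.002,20],
    [0,0,0,0,0,-0.004,20],
    [0,0,0,0,0,-0.006,20],
    [0,0,0,0,0,-0.008,20],
    [0,0,0,0,0,-0.008,20],
  ],
)

```text
time: 24.6
tool_pos: [0.5122, 0.1044, 0.1125]
ee_rot: [3.134, 0.0, 1.454]
wrist_force: [0.0, 1.4, 0.0]
width: 0.0401
finger_force: 30.0
```

apply_moves(
  commands=[
    [0,0,0,0,0,-0.002,20],
    [0,0,0,0,0,-0.004,20],
    [0,0,0,0,0,-0.006,20],
    [0,0,0,0,0,-0.008,20],
    [0,0,0,0,0,-0.008,20],
  ],
)

```text
time: 25.1
tool_pos: [0.5112, 0.1059, 0.1017]
ee_rot: [3.138, -0.002, 1.454]
wrist_force: [1.6, 5.1, 0.8]
width: 0.0396
finger_force: 30.0
```

apply_moves(
  commands=[
    [0,0,0,0.0002,0.0015,0,20],
    [0,0,0,0.0002,0.0015,-0.002,20],
    [0,0,0,0.0002,0.0015,-0.004,20],
    [0,0,0,0.0002,0.0015,-0.006,20],
    [0,0,0,0.0002,0.0015,-0.006,20],
  ],
)

```text
time: 25.6
tool_pos: [0.5113, 0.1067, 0.0959]
ee_rot: [3.137, -0.001, 1.454]
wrist_force: [1.6, 5.2, 0.9]
width: 0.0401
finger_force: 30.0
```

```bash
python3 - <<'E'
from plan import *
st();o=get_obs();print(L(o["tool_pos"]),np.round(o["wrist_torque"],2))
E
```

```text
t 25.6 tcp [511.3 106.7  95.9] rot [179.8  -0.   83.3] F [1.6 5.2 0.9] w 40.1 ff 30.0 gp [511.3 106.7 114.7]
[ 0.1 72.8 95.9] [ 1.34 -0.19  0.01]
```

apply_moves(
  commands=[
    [0,0,0,0.0001,0.0005,-0.003,20],
    [0,0,0,0.0001,0.001,-0.006,20],
    [0,0,0,0.0001,0.001,-0.009,20],
    [0,0,0,0.0001,0.001,-0.012,20],
    [0,0,0,0.0001,0.001,-0.012,20],
  ],
)

```text
time: 26.1
tool_pos: [0.5114, 0.1076, 0.0837]
ee_rot: [3.137, -0.001, 1.454]
wrist_force: [1.8, 5.4, 0.4]
width: 0.0401
finger_force: 30.0
```

apply_moves(
  commands=[
    [0,0,0,0.0001,0.0005,-0.003,20],
    [0,0,0,0.0001,0.001,-0.006,20],
    [0,0,0,0.0001,0.001,-0.008,20],
    [0,0,0,0.0001,0.001,-0.01,20],
    [0,0,0,0.0001,0.001,-0.01,20],
  ],
)

```text
time: 26.6
tool_pos: [0.5124, 0.1055, 0.0757]
ee_rot: [3.134, 0.005, 1.453]
wrist_force: [-1.1, -0.7, 7.1]
width: 0.0399
finger_force: 30.0
```

apply_moves(
  commands=[
    [0,0,0,0,0,-0.001,20],
    [0,0,0,0,0,-0.002,20],
    [0,0,0,0,0,-0.003,20],
    [0,0,0,0,0,-0.003,20],
    [0,0,0,0,0,-0.003,20],
  ],
)

```text
time: 27.1
tool_pos: [0.5127, 0.1051, 0.0731]
ee_rot: [3.134, 0.006, 1.453]
wrist_force: [-0.5, -2.3, 8.6]
width: 0.0401
finger_force: 30.0
```

Jammed lightly. I'll release, go up, close the fingers and press on the wedge's top.

apply_moves(
  commands=[
    [0,0,0,0,0,0.002,20],
    [0,0,0,0,0,0.002,60],
    [0,0,0,0,0,0.002,70],
    [0,0,0,0,0,0.002,70],
    [0,0,0,0,0,0.002,70],
  ],
)

```text
time: 27.6
tool_pos: [0.5109, 0.1074, 0.0727]
ee_rot: [3.139, 0.002, 1.454]
wrist_force: [-0.3, -0.2, 0.5]
width: 0.065
finger_force: 0.0
```

apply_moves(
  commands=[
    [0,0,0,0,0,0.01,70],
    [0,0,0,0,0,0.03,70],
    [0,0,0,0,0,0.055,70],
    [0,0,0,0,0,0.08,40],
    [0,0,0,0,0,0.1,0],
  ],
)

```text
time: 28.1
tool_pos: [0.5119, 0.1075, 0.1758]
ee_rot: [3.135, 0.001, 1.454]
wrist_force: [0.2, -0.1, -0.5]
width: 0.0532
finger_force: 0.0
```

apply_moves(
  commands=[
    [0,0,0,0,0,0,0],
    [0,0,0,0,0,0,0],
    [0,0,0,0,0,0,0],
    [0,0,0,0,0,0,0],
    [0,0,0,0,0,0,0],
  ],
)

```text
time: 28.6
tool_pos: [0.5108, 0.1073, 0.172]
ee_rot: [3.14, 0.002, 1.454]
wrist_force: [-0.2, -0.1, 1.0]
width: 0.0133
finger_force: 0.0
```

```bash
python3 - <<'E'
from plan import *
st();o=get_obs();print(L(o["tool_pos"]),np.round(o["wrist_torque"],2))
a=snapshot("side");c=cam(a)
V={}
for k in masks_of("side","wedge"):
    e=k["extent"]
    if e[0]<285 and e[1]<270:
        print(k["score"],np.round(e,1),int(k["mask"].sum())); V[0]=k["mask"]
for k in place_of("side","wedge_top"):
    if k["pixel"][0]<285: print("top",k["score"],k["pixel"],L(onz(c,k["pixel"],.12)))
# visible-top prediction for underside heights
for y in(.0735,.0775):
  for z in(.02,.028,.035):
    P=np.array([W(x,y+yy,z+.095) for x in(-.02,.02) for yy in(-.03,.01325)]);q=proj(c,P);print(y,z,np.round(q.min(0),1),np.round(q.max(0),1))
E
```

```text
t 28.6 tcp [510.8 107.3 172. ] rot [1.799e+02 1.000e-01 8.330e+01] F [-0.2 -0.1  1. ] w 13.3 ff 0.0 gp [510.8 107.4 190.8]
[ -0.5  73.4 172. ] [-0.05  0.08  0.04]
0.67 [230.7 216.4 263.2 253.5] 536
top 0.75 [247.2, 225.2] [ -4.1  66.5 120. ]
0.0735 0.02 [236.8 221.1] [262.9 234.2]
0.0735 0.028 [236.4 217.4] [262.6 230.4]
0.0735 0.035 [236.1 214.1] [262.4 227. ]
0.0775 0.02 [236.4 220.2] [262.4 233.3]
0.0775 0.028 [236.  216.5] [262.1 229.5]
0.0775 0.035 [235.6 213.3] [261.8 226.1]
```

apply_moves(
  commands=[
    [0,0,0,-0.0005,-0.004,-0.01,0],
    [0,0,0,-0.0005,-0.004,-0.02,0],
    [0,0,0,-0.0005,-0.004,-0.03,0],
    [0,0,0,-0.0005,-0.004,-0.037,0],
    [0,0,0,-0.0005,-0.004,-0.037,0],
  ],
)

```text
time: 29.25
tool_pos: [0.5098, 0.1033, 0.1342]
ee_rot: [3.141, 0.003, 1.454]
wrist_force: [0.7, 0.7, -1.4]
width: 0.0003
finger_force: 0.0
```

apply_moves(
  commands=[
    [0,0,0,0,0,-0.002,0],
    [0,0,0,0,0,-0.004,0],
    [0,0,0,0,0,-0.006,0],
    [0,0,0,0,0,-0.008,0],
    [0,0,0,0,0,-0.01,0],
  ],
)

```text
time: 29.75
tool_pos: [0.5111, 0.1034, 0.1263]
ee_rot: [3.137, 0.002, 1.454]
wrist_force: [0.7, 0.3, -0.2]
width: 0.0006
finger_force: 0.0
```

apply_moves(
  commands=[
    [0,0,0,0,0,-0.001,0],
    [0,0,0,0,0,-0.002,0],
    [0,0,0,0,0,-0.003,0],
    [0,0,0,0,0,-0.004,0],
    [0,0,0,0,0,-0.005,0],
  ],
)

```text
time: 30.25
tool_pos: [0.511, 0.1034, 0.1212]
ee_rot: [3.137, 0.002, 1.454]
wrist_force: [-0.5, -0.6, -0.4]
width: 0.0002
finger_force: 0.0
```

apply_moves(
  commands=[
    [0,0,0,0,0,-0.001,0],
    [0,0,0,0,0,-0.002,0],
    [0,0,0,0,0,-0.003,0],
    [0,0,0,0,0,-0.003,0],
    [0,0,0,0,0,-0.003,0],
  ],
)

```text
time: 30.75
tool_pos: [0.5113, 0.1034, 0.1187]
ee_rot: [3.136, 0.002, 1.454]
wrist_force: [0.8, -0.2, 1.8]
width: 0.0006
finger_force: 1.2
```

apply_moves(
  commands=[
    [0,0,0,0,0,-0.001,0],
    [0,0,0,0,0,-0.002,0],
    [0,0,0,0,0,-0.003,0],
    [0,0,0,0,0,-0.004,0],
    [0,0,0,0,0,-0.004,0],
  ],
)

```text
time: 31.25
tool_pos: [0.5121, 0.1033, 0.1164]
ee_rot: [3.134, 0.002, 1.454]
wrist_force: [-1.0, -0.1, 8.3]
width: 0.0004
finger_force: 4.0
```

apply_moves(
  commands=[
    [0,0,0,0,0,-0.001,0],
    [0,0,0,0,0,-0.002,0],
    [0,0,0,0,0,-0.003,0],
    [0,0,0,0,0,-0.003,0],
    [0,0,0,0,0,-0.003,0],
  ],
)

```text
time: 31.75
tool_pos: [0.5127, 0.1032, 0.1146]
ee_rot: [3.132, 0.001, 1.454]
wrist_force: [-1.2, -1.3, 10.9]
width: 0.0005
finger_force: 5.6
```

apply_moves(
  commands=[
    [0,0,0,0,0,-0.001,0],
    [0,0,0,0,0,-0.002,0],
    [0,0,0,0,0,-0.003,0],
    [0,0,0,0,0,-0.003,0],
    [0,0,0,0,0,-0.003,0],
  ],
)

```text
time: 32.25
tool_pos: [0.5133, 0.1032, 0.1128]
ee_rot: [3.13, 0.001, 1.454]
wrist_force: [-2.3, -1.4, 14.5]
width: 0.0006
finger_force: 7.2
```

apply_moves(
  commands=[
    [0,0,0,0,0,-0.001,0],
    [0,0,0,0,0,-0.002,0],
    [0,0,0,0,0,-0.002,0],
    [0,0,0,0,0,-0.002,0],
    [0,0,0,0,0,-0.002,0],
  ],
)

```text
time: 32.75
tool_pos: [0.5138, 0.1031, 0.1115]
ee_rot: [3.129, 0.001, 1.453]
wrist_force: [-1.8, -1.4, 15.5]
width: 0.0004
finger_force: 8.3
```

apply_moves(
  commands=[
    [0,0,0,0,0,-0.001,0],
    [0,0,0,0,0,-0.002,0],
    [0,0,0,0,0,-0.003,0],
    [0,0,0,0,0,-0.004,0],
    [0,0,0,0,0,-0.004,0],
  ],
)

```text
time: 33.25
tool_pos: [0.5146, 0.103, 0.109]
ee_rot: [3.126, 0.001, 1.453]
wrist_force: [-2.2, -1.8, 20.3]
width: 0.0004
finger_force: 10.4
```

apply_moves(
  commands=[
    [0,0,0,0,0,0.004,0],
    [0,0,0,0,0,0.01,0],
    [0,0,0,0,0,0.03,0],
    [0,0,0,0,0,0.06,0],
    [0,0,0,0,0,0.1,0],
  ],
)

```text
time: 33.75
tool_pos: [0.509, 0.1033, 0.1999]
ee_rot: [-3.138, 0.003, 1.454]
wrist_force: [-0.5, -0.3, 0.5]
width: 0.0006
finger_force: 0.0
```

apply_moves(
  commands=[
    [0,0,0,-0.04,0,0.03,0],
    [0,0,0,-0.08,0,0.03,0],
    [0,0,0,-0.12,0,0.03,0],
    [0,0,0,-0.16,0,0.03,0],
    [0,0,0,-0.2,0,0.03,0],
  ],
)

```text
time: 34.25
tool_pos: [0.3088, 0.1033, 0.2312]
ee_rot: [3.14, 0.002, 1.454]
wrist_force: [0.7, 0.1, 0.1]
width: 0.0005
finger_force: 0.0
```

```bash
python3 - <<'E'
from plan import *
st()
S={n:snapshot(n) for n in("side","top")};C={n:cam(S[n]) for n in S};c=C["side"]
for n in S:
  for k in masks_of(n,"wedge"):
    e=k["extent"]
    if (e[0]<290 and e[1]<330): print(n,"wedge",round(k["score"],2),np.round(e,1),int(k["mask"].sum()))
  for q in("wedge_top","carriage_tab","case_last","case_mid","case_end"):
    z={"wedge_top":.109,"carriage_tab":.086}.get(q,.008)
    print(n,q,[(round(k["score"],2),L(onz(C[n],k["pixel"],z))) for k in place_of(n,q)][:6])
for z in(.008,.014,.02,.024):
    P=np.array([W(x,.0775+yy,z+.095) for x in(-.02,.02) for yy in(-.03,.01325)]);print(z,[np.round([*proj(C[n],P).min(0),*proj(C[n],P).max(0)],1).tolist() for n in C])
E
```

```text
t 34.25 tcp [308.8 103.3 231.2] rot [1.799e+02 1.000e-01 8.330e+01] F [0.7 0.1 0.1] w 0.5 ff 0.0 gp [308.8 103.4 250. ]
side wedge 0.94 [234.6 222.7 263.6 253.2] 426
side wedge 0.36 [222.9 236.2 307.3 342.8] 3488
side wedge_top [(0.96, array([ -1.2,  65. , 109. ])), (0.76, array([  47.8, -220.7,  109. ])), (0.76, array([ 166.8, -276.1,  109. ])), (0.72, array([-35.7, -74.2, 109. ])), (0.58, array([ -38.4, -328. ,  109. ])), (0.23, array([-42.8,  70.3, 109. ]))]
side carriage_tab [(0.59, array([-0.2, 40.8, 86. ]))]
side case_last []
side case_mid []
side case_end []
top wedge 0.73 [265.6 283.2 289.2 304.4] 333
top wedge_top [(0.74, array([  61.4, -196. ,  109. ])), (0.7, array([ -32.8, -297.1,  109. ])), (0.69, array([  7.3,  80. , 109. ]))]
top carriage_tab [(0.93, array([ 3.4, 40.7, 86. ]))]
top case_last [(0.97, array([ 0.9, -4. ,  8. ]))]
top case_mid [(0.62, array([ -3.7, -33.8,   8. ]))]
top case_end [(0.97, array([  2.2, -56.8,   8. ])), (0.16, array([  86.3, -291.5,    8. ]))]
0.008 [[236.9, 225.7, 262.8, 239.0], [270.1, 286.4, 291.4, 306.3]]
0.014 [[236.6, 223.0, 262.6, 236.2], [269.8, 286.3, 291.2, 306.3]]
0.02 [[236.4, 220.2, 262.4, 233.3], [269.5, 286.2, 291.0, 306.3]]
0.024 [[236.2, 218.4, 262.2, 231.4], [269.3, 286.2, 290.9, 306.4]]
```

```bash
python3 -c "
from bench import *
print(close_job())"
```

```text
the job is handed in; nothing more can be done
None
```

The job is handed in at about 34 s: the last case stands upright in the row, the carriage is closed up, and the wedge, pressed home at about 20 N about 6 mm above its seat, stayed down after release; I viewed 12 pictures, over the limit of 10, and the wedge caught once on the carriage's top edge at about 33 N before it went in.

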